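Fetch the hemmed-in air trumpet and fit it to the bare carburettor

TASK

The air trumpet for the bare carburettor is in the steel tray, hemmed in by a plastic bottle, a spray can and a round tin: first stand these three on the rubber mat, then take the trumpet and set it, wide mouth up and fully down, over the open throat of the carburettor that has no trumpet. Only then put the bottle, the can and the tin back in the tray, each standing just where it stood at the start. Keep the three containers from falling over, and leave the plug box and the bearing in the tray where they are.

Things in the scene. Friction and masses are not known exactly. Their poses are not given: they have to be found in the camera images.
- trumpet: Loose aluminium air trumpet: upright tube open at both ends, 68 mm tall, wall 3 mm. Barrel 51 mm outside, 45 mm bore, straight for the lowest 34 mm, then flaring to a mouth whose upright lip (top 8 mm) is 64 mm outside and can be gripped from above. Origin at the centre of its lower end, z up its axis. 90 g. Starts in the tray among the three containers.
- bottle: White plastic bottle with a paper label and black screw cap: oblong body 62 mm (its x) by 42 mm (its y), straight sides to 96 mm high, cap 29 mm across, top at 126 mm. Origin at the centre of its underside. About 0.3 kg, it varies. Starts upright in the tray.
- can: Slim grey spray can: 52 mm diameter, straight to 99 mm, domed shoulder, black cap 32 mm across, top at 128 mm. Origin at the centre of its underside. About 0.22 kg, it varies. Starts upright in the tray.
- tin: Squat bright steel tin with a press-in lid and paper label: 64 mm diameter (66 mm at the seams), 95 mm high. Origin at the centre of its underside. About 0.35 kg, it varies. Starts upright in the tray.
- tray: Fixed shallow sheet-steel parts tray, 200 mm (its x) by 260 mm (its y), walls 4 mm thick and 45 mm high (rolled rim to 49 mm), floor 4 mm thick. Origin at the centre of its underside. The trumpet stands near 20 mm in its x, 0 in its y; the containers, in any order, stand near (20, 72), (20, -72) and (-52, 0) mm, all on its floor.
- mat: Fixed black rubber bench mat, 240 x 240 mm, 5 mm thick, the side area for the containers. Origin at the centre of its underside.
- throat_seat (a point): Centre of the bare carburettor's flat top, 116 mm above the bench, z up; the trumpet's origin comes here. A round spigot 38 mm across stands 12 mm up from it (top 5 mm tapered to 33 mm), 3 mm clear of the trumpet's bore all round. It is one of three carburettors in a row on the manifold (90 mm apart along this y), any of them; the other two carry fixed trumpets, tops 184 mm above the bench.
- plug_box: Small cardboard spark-plug box, 46 x 40 mm, 28 mm high, in a front corner of the tray. Origin at the centre of its underside. To be left where it is.
- bearing: Small ball bearing lying flat, 46 mm diameter, 16 mm thick, in the other front corner of the tray. Origin at the centre of its underside. To be left where it is.
Not all that is in view belongs to the job. What is shaped like the can but blue is not meant.

How it is judged:
By the outcome, as a careful person would: the job done as asked, in the order asked, and still so for the second after the job is handed in, with the robot touching nothing.
It also fails if it takes over 141 s, if anything falls off the work surface, if the arm or the gripper's body presses on something with over 40 N, if the wrist force passes 120 N, or if a joint passes its speed limit or range.

ROBOT

A 6-joint arm with a two-finger parallel gripper is mounted at the origin on the work surface. World frame = base frame: x ahead of the robot, y to its left, z up, the work surface at z = 0. Lengths are in mm, angles in rad, forces in N, time in s.
With the tool pointing down it reaches from about 300 to 950 mm from the base axis. Payload 3.1 kg.
Tool frame: the origin (TCP) lies where the fingers leave the gripper's body, on its centre line; the fingertips stand 73 mm ahead of it and the grasp point (between the pads) lies 54 mm ahead of it; z points along the fingers, y is the line along which they close (so a half turn about z gives the same grasp; the last joint's range is limited). The gripper opens to 85 mm and grips with 20 to 120 N. Pads are 22 mm wide; open, the fingers measure 114 mm over their backs; the gripper's body (76 mm by 85 mm) begins 54 mm behind the grasp point. The pads swing forward as they close: fully open they stand 13 mm farther back than shut.
Start: joints at [1.229, 0.308, 1.634, -0, 1.2, -0.07], TCP at [167.817, 602.055, 303.872] pointing down, gripper open.
Joint ranges: [-3.06, 3.06], [-0.79, 1.96], [0.05, 2.63], [-1.19, 4.34], [0.05, 2.64], [-2.94, 2.94]. Speed limits (rad/s): [2.79, 2.79, 3.14, 3.14, 3.14, 3.14].

INTERFACE

Orientations are given as a unit quaternion [x, y, z, w].
In Python, from station import * gives the robot as it stands.
- The arm moves only by the tool drive_tool, never from a script. Its argument "commands" is a list of rows, each a list of 7 numbers: the shift along the world's x, y, z normalised to -1 to 1, where 1 is 80 mm, then the turn, a rotation vector about the world's x, y, z normalised to -1 to 1, where 1 is 45 degrees, then the opening, from 0 (shut) to 1 (fully open). A call has 1 to 12 rows; each row is the pose to reach, as a shift and turn from the pose commanded when the call began; what a row does not reach only later rows make up. A row lasts 1/10 s, in which the tool goes at most 50 mm and 8.59 degrees, less where a joint would pass 70% of its speed; a pose out of reach is approached as far as the arm can. A call with a number of a shift or a turn outside -1 to 1 is refused whole. A call with a gripper value outside its range is refused whole. The fingers move at their own pace and stop on an object; the grip force is fixed at half the most. Time passes only in rows, so rows that repeat a pose let the fingers close. It gives the time, the measured TCP pose, the force, the opening and the grip force at its end, in the units of the state.
- sense(): the state, without advancing time (a new reading comes with each control period).
- read_camera(name): name is "scene" or "top" or "wrist"; returns a dict with "frame" (420x560x3 uint8, blue, green, red), "K" (3x3 intrinsics, pixels), "eye" and "attitude" of the camera in the world. Camera axes: x right, y down, z forward; pixel columns grow to the right and rows downward; lengths in mm; the calibration is good to about 2 mm. The wrist camera is an equidistant fisheye: a pixel r from the principal point sees the ray r / f radians off the axis. A picture is of the moment at which its call begins. There is no depth.
- finish_job(): hands the job in; it is judged then, once.
Trained networks look in a picture, given as the dict that the camera call returned (one of the last four; its "shot" number tells which), for a name from the list of things; names that differ only in an ending like _2 or _b are one class to them, and where a whole thing is asked for, a point or a joint stands for the part that bears it (a point fixed in the world has none). Each returns a list of dicts, best first, with "p" (0 to 1); they miss things now and then, are a little off and sometimes report something else, mostly with a low value. They report only what shows in the picture. A call takes as long as a camera call. They do not tell look-alikes from the thing itself.
- regions_of(label, picture): "pixels" (420x560 bool, what is visible of it) and "bbox" ([left, top, right, bottom] in pixels, round what is visible of it).
The state is a dict: "t": time; "joint_pos": joint angles; "qvel": joint speeds; "joint_efforts": joint torques, N m; "eef_pos": TCP position; "eef_rot": TCP orientation; "ft_force": force on the tool from outside, world axes, zero at the start; "torque": the same for the moment, N m; "gripper_width": finger opening in mm; "finger_force": force on a finger pad.
Only numpy, scipy, OpenCV 4.12 (cv2) and the standard library are available. Lean on these libraries where they do the work, as an engineer would, in place of code of your own. Each camera call takes 0.05 s, during which the arm holds its last target. There are 200 camera calls.

## Working session

There is one attempt and no reset: what is moved stays moved. The work goes in short steps, Python scripts to look and compute and a tool call to move; the robot and the scene stay as the last step left them, time stands still between calls to the robot, and variables do not carry over. Pictures are saved under pics/ and viewed, at most 14 in all, crops included, and the job is handed in when it is done.

Besides the shell and the picture viewer there is one more tool, called after "Emit:" in YAML: its name, and indented under it one key for each argument. drive_tool: Moves the arm, as the interface text tells. Its arguments: {"type":"object","properties":{"commands":{"type":"array"}},"required":["commands"]}

```bash
mkdir -p pics; ls; python3 - <<'E'
from station import *
import cv2,numpy as np
s=sense();print(s['eef_pos'],s['eef_rot'],s['gripper_width'],s['t'])
for n in ['scene','top']:
    p=read_camera(n);cv2.imwrite(f'pics/{n}0.png',p['frame'])
    print(n,p['K'],p['eye'],p['attitude'])
    for l in ['trumpet','bottle','can','tin','tray','mat','throat_seat','plug_box','bearing']:
        try: print(l,[(round(r['p'],2),[int(v) for v in r['bbox']]) for r in regions_of(l,p)[:3]])
        except Exception as e: print(l,e)
E
```

```text
pics
[167.59619613 601.416136   302.62267972] [ 1.35493747e-01  9.90777510e-01 -1.14449007e-03 -2.47251432e-04] 85.30101322384193 0.0
scene [[497.55263142   0.         287.39767939]
 [  0.         497.55263142 213.71707147]
 [  0.           0.           1.        ]] [1070.36480531 -444.94232075 1200.34479079] [ 0.87049421  0.41292889 -0.11483847 -0.24195391]
trumpet [(0.82, [272, 196, 295, 223]), (0.43, [293, 171, 317, 210])]
bottle [(0.98, [292, 173, 318, 211]), (0.46, [126, 222, 250, 338])]
can [(0.95, [255, 170, 277, 202]), (0.67, [287, 237, 308, 278])]
tin [(0.57, [252, 199, 275, 239])]
tray [(0.65, [218, 158, 341, 261])]
mat [(0.72, [125, 221, 248, 339])]
throat_seat [(0.87, [357, 119, 383, 155])]
plug_box [(0.7, [257, 169, 275, 200]), (0.51, [229, 201, 249, 222])]
bearing [(0.56, [285, 171, 296, 188])]
top [[441.79027077   0.         284.83093165]
 [  0.         441.79027077 210.31246619]
 [  0.           0.           1.        ]] [ 341.4124539   -15.46305379 1102.00953818] [-0.69434037  0.71295673 -0.06600836  0.07229826]
trumpet [(0.85, [267, 211, 296, 242]), (0.32, [225, 192, 342, 280])]
bottle [(0.74, [239, 213, 262, 245])]
can [(0.98, [272, 243, 294, 270]), (0.76, [298, 154, 320, 185]), (0.23, [313, 251, 329, 272])]
tin [(0.74, [299, 210, 328, 241])]
tray [(0.76, [225, 188, 342, 279]), (0.57, [239, 213, 262, 244])]
mat [(0.63, [358, 184, 455, 290])]
throat_seat [(0.59, [121, 216, 160, 255])]
plug_box [(0.86, [317, 251, 328, 270])]
bearing [(0.56, [234, 257, 257, 274])]
```

```bash
python3 - <<'E'
import cv2
a=cv2.imread('pics/top0.png')[140:310,90:480];cv2.imwrite('pics/t0c.png',cv2.resize(a,None,fx=2,fy=2,interpolation=cv2.INTER_CUBIC))
a=cv2.imread('pics/scene0.png')[90:350,110:430];cv2.imwrite('pics/s0c.png',cv2.resize(a,None,fx=2.3,fy=2.3,interpolation=cv2.INTER_CUBIC))
E
```

```text
(no output)
```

View pics/t0c.png

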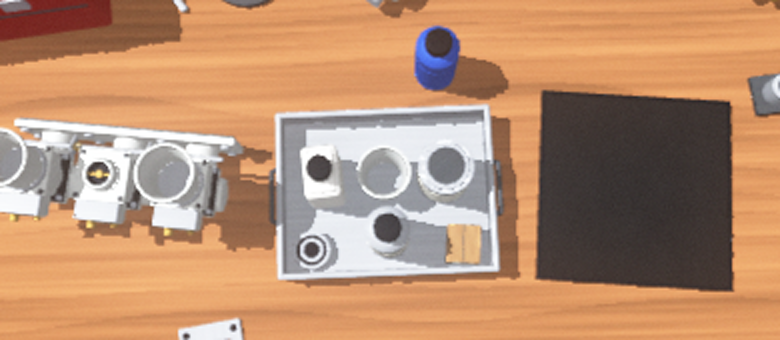

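View pics/s0c.png

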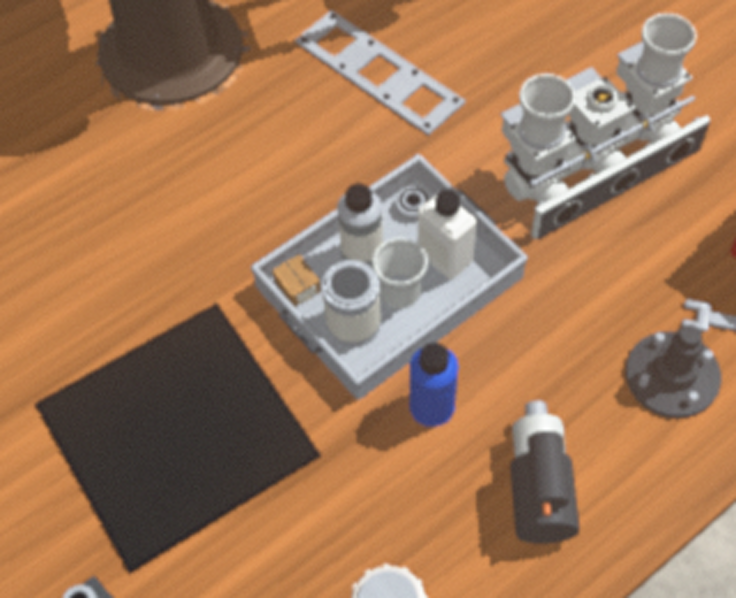

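The top view (full-image pixels) shows the bottle cap at (250,224), trumpet at (281,226), tin at (313,223), can cap at (284,254), bare carburettor at (139,226), and mat centre at about (408,235). The blue can at (308,170) is the decoy.

```bash
cat > h.py <<'E'
import numpy as np,cv2
from scipy.spatial.transform import Rotation as R
def ray(p,u,v,fish=False):
    K=p['K'];x=(u-K[0,2])/K[0,0];y=(v-K[1,2])/K[1,1]
    if fish:
        r=np.hypot(x,y);d=np.array([x/r*np.sin(r),y/r*np.sin(r),np.cos(r)]) if r>1e-9 else np.array([0,0,1.])
    else: d=np.array([x,y,1.])
    return R.from_quat(p['attitude']).apply(d)
def onz(p,u,v,z,fish=False):
    d=ray(p,u,v,fish);e=np.array(p['eye']);return (e+d*(z-e[2])/d[2])[:2]
def px(p,X,fish=False):
    c=R.from_quat(p['attitude']).inv().apply(np.atleast_2d(X)-np.array(p['eye']));K=p['K']
    if fish:
        n=np.hypot(c[:,0],c[:,1]);th=np.arctan2(n,c[:,2]);q=c[:,:2]/np.maximum(n,1e-9)[:,None]*th[:,None]
    else: q=c[:,:2]/c[:,2:]
    return q*[K[0,0],K[1,1]]+[K[0,2],K[1,2]]
E
python3 - <<'E'
from station import *
from h import *
t=read_camera('top');s=read_camera('scene')
T=lambda x,y:(x/2+90,y/2+140); S=lambda x,y:(x/2.3+110,y/2.3+90)
for n,a,b,z in [('bottlecap',(320,168),(448,200),130),('can',(388,226),(358,195),132),('tin',(446,166),(351,283),99),('trump',(382,173),(400,258),72),('spig',(98,174),(602,93),128),
 ('trA',(276,115),(524,258),49),('trB',(490,106),(360,385),49),('trC',(497,272),(256,268),49),('trD',(280,280),(420,158),49),
 ('m1',(542,92),(318,456),5),('m2',(732,103),(132,570),5),('m3',(732,290),(38,405),5),('m4',(538,278),(218,306),5),('tr1',(4,156),(667,35),184),('tr3',(166,172),(547,97),184)]:
    print(n,onz(t,*T(*a),z).round(1),onz(s,*S(*b),z).round(1))
E
```

```text
bottlecap [505.4  69.2] [512.4  69.7]
can [438.5  -5. ] [443.   -6.5]
tin [509.  -73.1] [514.2 -73.6]
trump [507.2   1.2] [509.8   0.7]
spig [505.7 318.2] [508.5 318.6]
trA [586.3 129.5] [591.8 124.2]
trB [ 590.3 -132.5] [ 600.5 -130.5]
trC [ 389.2 -131.2] [ 401.3 -131.2]
trD [386.5 124.9] [398.6 123.1]
m1 [ 617.2 -204.5] [ 622.2 -209. ]
m2 [ 596.  -444.6] [ 601.  -439.6]
m3 [ 362.1 -421.1] [ 368.9 -420.1]
m4 [ 382.6 -185.8] [ 390.9 -186. ]
tr1 [518.4 399.9] [522.3 401.8]
tr3 [496.5 227.1] [502.1 225.5]
```

Emit:
drive_tool:
  commands:
    - [0.25,-0.47,0,0,0,-0.1,1]
    - [0.49,-0.94,0,0,0,-0.207,1]
    - [0.49,-0.94,0,0,0,-0.207,1]

```text
t: 1.4
eef_pos: [208.2, 522.9, 303.0]
eef_rot: [0.217, 0.976, -0.002, 0.0]
ft_force: [-0.8, 0.1, -0.2]
gripper_width: 85.8
finger_force: 0.0
```

Emit:
drive_tool:
  commands:
    - [0.25,-0.47,0,0,0,-0.1,1]
    - [0.49,-0.94,0,0,0,-0.207,1]
    - [0.49,-0.94,0,0,0,-0.207,1]

```text
t: 1.7
eef_pos: [247.4, 448.6, 303.6]
eef_rot: [0.296, 0.955, -0.001, 0.0]
ft_force: [-0.4, 0.7, 0.7]
gripper_width: 85.2
finger_force: 0.0
```

Emit:
drive_tool:
  commands:
    - [0.25,-0.47,0,0,0,-0.1,1]
    - [0.49,-0.94,0,0,0,-0.207,1]
    - [0.49,-0.94,0,0,0,-0.207,1]

```text
t: 2.0
eef_pos: [286.6, 374.3, 303.9]
eef_rot: [0.372, 0.928, -0.0, 0.0]
ft_force: [-0.9, -0.3, 0.4]
gripper_width: 85.2
finger_force: 0.0
```

Emit:
drive_tool:
  commands:
    - [0.25,-0.47,0,0,0,-0.1,1]
    - [0.49,-0.94,0,0,0,-0.207,1]
    - [0.49,-0.94,0,0,0,-0.207,1]

```text
t: 2.3
eef_pos: [326.1, 299.7, 304.2]
eef_rot: [0.446, 0.895, 0.0, 0.001]
ft_force: [0.1, 1.0, 0.4]
gripper_width: 85.4
finger_force: 0.0
```

Emit:
drive_tool:
  commands:
    - [0.25,-0.47,0,0,0,-0.1,1]
    - [0.49,-0.94,0,0,0,-0.207,1]
    - [0.49,-0.94,0,0,0,-0.207,1]

```text
t: 2.6
eef_pos: [365.6, 224.8, 304.4]
eef_rot: [0.518, 0.856, 0.0, 0.001]
ft_force: [-0.6, 1.3, 0.7]
gripper_width: 85.5
finger_force: 0.0
```

Emit:
drive_tool:
  commands:
    - [0.25,-0.47,0,0,0,-0.1,1]
    - [0.49,-0.94,0,0,0,-0.207,1]
    - [0.49,-0.94,0,0,0,-0.207,1]

```text
t: 2.9
eef_pos: [405.1, 149.8, 304.5]
eef_rot: [0.585, 0.811, 0.001, 0.001]
ft_force: [0.2, 0.0, 0.6]
gripper_width: 85.5
finger_force: 0.0
```

Emit:
drive_tool:
  commands:
    - [0.25,-0.47,0,0,0,-0.1,1]
    - [0.49,-0.94,0,0,0,-0.207,1]
    - [0.49,-0.94,0,0,0,-0.207,1]

```text
t: 3.2
eef_pos: [444.6, 74.8, 304.5]
eef_rot: [0.649, 0.761, 0.001, 0.001]
ft_force: [-0.5, -0.1, 0.3]
gripper_width: 85.2
finger_force: 0.0
```

Emit:
drive_tool:
  commands:
    - [0.25,-0.47,0,0,0,-0.1,1]
    - [0.49,-0.94,0,0,0,-0.207,1]
    - [0.49,-0.94,0,0,0,-0.207,1]

```text
t: 3.5
eef_pos: [483.9, -0.2, 304.4]
eef_rot: [0.708, 0.706, 0.001, 0.001]
ft_force: [0.1, 0.7, 0.0]
gripper_width: 85.5
finger_force: 0.0
```

```bash
python3 - <<'E'
from station import *
from h import *
w=read_camera('wrist');cv2.imwrite('pics/w1.png',w['frame']);print(w['K'][0],w['eye'],w['attitude'],R.from_quat(w['attitude']).as_matrix().round(2))
print(sense()['eef_pos'],sense()['eef_rot'])
for n,z in [('bottle',130),('can',132),('tin',99),('trumpet',72)]:
    for r in regions_of(n,w)[:2]: print(n,round(r['p'],2),r['bbox'])
for X,n in [((509,69,130),'bot'),((441,-6,132),'can'),((511,-73,99),'tin'),((508,1,72),'tr')]: print(n,px(w,X,True))
E
```

```text
[325.1922621    0.         281.79690499] [484.25781192  73.72936274 374.36410112] [ 0.98895305 -0.00236001  0.00148412  0.1482029 ] [[ 1.   -0.01  0.  ]
 [-0.   -0.96 -0.29]
 [ 0.    0.29 -0.96]]
[482.51882753   1.40723107 303.98265209] [ 7.07487916e-01  7.06724967e-01  6.85508660e-04 -4.47078822e-04]
bottle 0.84 [272.7, 87.2, 350.1, 140.4]
bottle 0.38 [275.0, 156.8, 344.3, 224.1]
can 0.97 [200.7, 157.7, 266.9, 233.1]
can 0.68 [394.5, 206.6, 468.9, 285.3]
tin 0.83 [275.0, 212.3, 343.2, 298.1]
trumpet 0.84 [278.2, 155.1, 345.3, 223.6]
bot [[313.86165821 117.44328648]]
can [[226.48511709 214.57013113]]
tin [[309.37138981 269.91060256]]
tr [[305.76262903 187.67746606]]
```

View pics/w1.png

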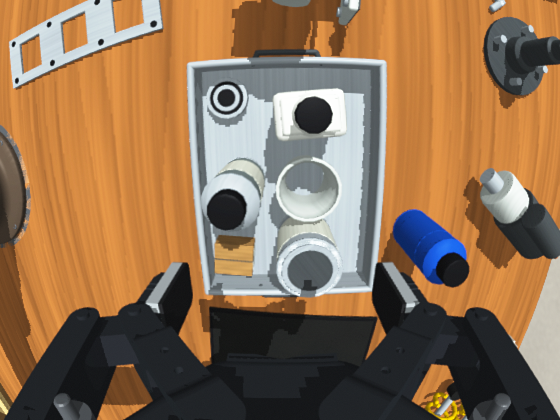

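The wrist picture shows the bottle cap at (314,115), trumpet mouth at (308,190), tin lid at (309,268), can cap at (227,209), and the decoy at (440,250). I'll turn these into positions next.

```bash
python3 - <<'E'
from station import *
from h import *
w=read_camera('wrist');f=w['frame'].max(2)
def blob(c,r,lo,hi):
    m=((f>=lo)&(f<=hi)).astype('uint8');m[:c[1]-r]=0;m[c[1]+r:]=0;m[:,:c[0]-r]=0;m[:,c[0]+r:]=0
    k,l,st,ce=cv2.connectedComponentsWithStats(m);i=l[c[1],c[0]];return ce[i],st[i]
for n,c,r,z in [('bot',(314,115),25,128),('can',(227,209),26,130)]:
    ce,st=blob(c,r,0,60);print(n,ce,st,onz(w,*ce,z,True))
for n,z in [('trumpet',72),('tin',99)]:
    m=regions_of(n,w)[0]['pixels'].astype('uint8')
    # ring at height z: fit circle by reprojection of outer contour, robust
    c=max(cv2.findContours(m,0,1)[0],key=len)[:,0]
    P=np.array([onz(w,u,v,z,True) for u,v in c]);
    from scipy.optimize import least_squares
    rr=32 if n=='trumpet' else 33
    s=least_squares(lambda q:np.hypot(*(P-q).T)-rr,P.mean(0),loss='cauchy',f_scale=1);print(n,s.x,np.median(abs(s.fun)))
ms=regions_of('bottle',w)[0]['pixels'].astype('uint8')
c=max(cv2.findContours(ms,0,1)[0],key=len)[:,0]
P=np.array([onz(w,u,v,100,True) for u,v in c],'float32');print('bottle rect@100',cv2.minAreaRect(P))
t=regions_of('tray',w)[0]['pixels'].astype('uint8');c=max(cv2.findContours(t,0,1)[0],key=len)[:,0]
P=np.array([onz(w,u,v,49,True) for u,v in c if v<290],'float32');print('tray',cv2.minAreaRect(P))
for u,v in [(188,62),(385,60),(209,291),(378,292)]: print(onz(w,u,v,49,True))
E
```

```text
bot [318.28475551 118.94055609] [ 300  101   37   37 1043] [508.50469172  70.94714782]
can [230.84278768 212.8273906 ] [ 212  193   39   41 1234] [440.72771728  -2.23571165]
trumpet [ 5.10007352e+02 -5.94801032e-02] 0.6272651256595516
tin [509.42250969 -55.45207837] 5.397729205862909
bottle rect@100 ((508.14508056640625, 71.3985595703125), (62.2327880859375, 42.39223861694336), 6.932211399078369)
tray ((491.78680419921875, 6.303977966308594), (203.1560516357422, 261.2097473144531), 0.30799949169158936)
[387.04278501 130.16104311]
[585.3336204 133.1995351]
[ 395.13449725 -125.63758927]
[ 596.76642151 -128.55528213]
```

Emit:
drive_tool:
  commands:
    - [0.34,-0.93,0,0,0,0,1]
    - [0.34,-0.93,0,0,0,0,1]
    - [0.34,-0.93,0,0,0,0,1]
    - [0.34,-0.93,0,0,0,0,1]

```text
t: 4.4
eef_pos: [508.5, -74.1, 303.8]
eef_rot: [0.708, 0.706, 0.0, -0.0]
ft_force: [-0.2, 1.0, -0.8]
gripper_width: 85.3
finger_force: 0.0
```

```bash
cat >> h.py <<'E'
def rect(w,z,c,half,s=4):
    "unwarped view of plane z around c, s px/mm; col=+x,row=-y"
    g=np.arange(-half,half,1/s);X,Y=np.meshgrid(c[0]+g,c[1]-g)
    q=px(w,np.c_[X.ravel(),Y.ravel(),np.full(X.size,z)],True).astype('float32').reshape(X.shape+(2,))
    return cv2.remap(w['frame'],q[...,0],q[...,1],cv2.INTER_LINEAR)
def circ(w,z,c,half,r0,r1,s=4):
    g=cv2.GaussianBlur(cv2.cvtColor(rect(w,z,c,half,s),6),(5,5),0)
    h=cv2.HoughCircles(g,cv2.HOUGH_GRADIENT_ALT,1.5,20,param1=150,param2=0.6,minRadius=int(r0*s),maxRadius=int(r1*s))
    return [] if h is None else [(round(float(c[0]-half+a/s),1),round(float(c[1]+half-b/s),1),round(float(r/s),1)) for a,b,r in h[0][:5]]
E
python3 - <<'E'
from station import *
from h import *
w=read_camera('wrist');print(sense()['eef_pos'])
print('tin',circ(w,99,(511,-73),45,24,36))
print('tr',circ(w,72,(509,0),45,26,36))
print('can',circ(w,132,(441,-4),30,12,20),circ(w,103,(441,-4),40,22,30))
print('bot',circ(w,130,(509,70),30,11,18))
a=rect(w,99,(511,-73),45);cv2.drawMarker(a,(180,180),(0,0,255),0,20);b=rect(w,72,(509,0),45);cv2.drawMarker(b,(180,180),(0,0,255),0,20)
cv2.imwrite('pics/r1.png',np.hstack([a,b]))
E
```

```text
[508.18813704 -73.50570018 303.64682828]
tin []
tr [(511.2, -0.8, 28.7), (511.2, -0.8, 31.8)]
can [(441.4, -5.1, 16.7)] [(439.6, -5.2, 27.1)]
bot [(508.2, 70.8, 13.7)]
```

View pics/r1.png

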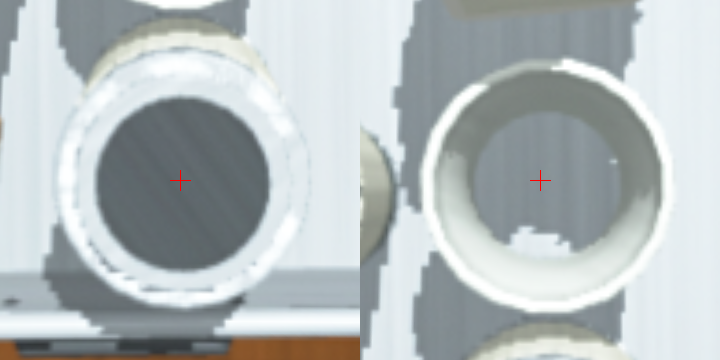

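Emit:
drive_tool:
  commands:
    - [0.04,0.006,-0.5,0,0,0,1]
    - [0.04,0.006,-1,0,0,0,1]
    - [0.04,0.006,-1,0,0,0,1]

```text
t: 4.75
eef_pos: [507.0, -71.3, 218.5]
eef_rot: [0.707, 0.707, -0.003, -0.006]
ft_force: [-1.4, 1.2, 0.4]
gripper_width: 85.3
finger_force: 0.0
```

Emit:
drive_tool:
  commands:
    - [0,0,-0.4,0,0,0,1]
    - [0,0,-0.8,0,0,0,1]
    - [0,0,-1,0,0,0,1]
    - [0,0,-1,0,0,0,1]

```text
t: 5.15
eef_pos: [510.5, -72.4, 143.0]
eef_rot: [0.707, 0.707, -0.001, -0.002]
ft_force: [-0.4, 0.6, 0.1]
gripper_width: 85.6
finger_force: 0.0
```

Emit:
drive_tool:
  commands:
    - [0,0,-0.17,0,0,0,1]
    - [0,0,-0.17,0,0,0,1]
    - [0,0,-0.17,0,0,0,0.5]
    - [0,0,-0.17,0,0,0,0.5]
    - [0,0,-0.17,0,0,0,0.5]
    - [0,0,-0.17,0,0,0,0.5]
    - [0,0,-0.17,0,0,0,0.5]
    - [0,0,-0.17,0,0,0,0.5]

```text
t: 5.95
eef_pos: [512.1, -73.6, 131.6]
eef_rot: [0.708, 0.707, 0.0, 0.0]
ft_force: [-2.4, 0.0, 5.9]
gripper_width: 62.6
finger_force: 64.9
```

Emit:
drive_tool:
  commands:
    - [0,0,0.3,0,0,0,0.5]
    - [0,0,0.7,0,0,0,0.5]
    - [0,0,1,0,0,0,0.5]
    - [0,0,1,0,0,0,0.5]

```text
t: 6.35
eef_pos: [514.5, -74.1, 214.0]
eef_rot: [0.708, 0.707, 0.002, 0.004]
ft_force: [1.2, -0.4, -1.4]
gripper_width: 62.9
finger_force: 66.9
```

Emit:
drive_tool:
  commands:
    - [0.02,-0.2,0,0,0,0,0.5]
    - [0.05,-0.5,0,0,0,0,0.5]
    - [0.104,-0.9,0,0,0,0,0.5]

```text
t: 6.65
eef_pos: [518.5, -145.5, 207.8]
eef_rot: [0.707, 0.707, -0.001, -0.002]
ft_force: [0.7, 0.1, -3.0]
gripper_width: 62.7
finger_force: 66.9
```

Emit:
drive_tool:
  commands:
    - [0.04,-0.35,0,0,0,0,0.5]
    - [0.07,-0.65,0,0,0,0,0.5]
    - [0.104,-0.9,0,0,0,0,0.5]

```text
t: 6.95
eef_pos: [527.1, -219.2, 207.8]
eef_rot: [0.708, 0.706, -0.001, -0.002]
ft_force: [0.1, 0.6, -2.6]
gripper_width: 62.8
finger_force: 66.9
```

Emit:
drive_tool:
  commands:
    - [0.04,-0.35,0,0,0,0,0.5]
    - [0.07,-0.65,0,0,0,0,0.5]
    - [0.104,-0.9,0,0,0,0,0.5]

```text
t: 7.25
eef_pos: [535.9, -291.0, 208.5]
eef_rot: [0.708, 0.706, -0.0, -0.001]
ft_force: [-0.5, 1.4, -3.7]
gripper_width: 63.0
finger_force: 66.9
```

Emit:
drive_tool:
  commands:
    - [0.04,-0.35,0,0,0,0,0.5]
    - [0.07,-0.6,0,0,0,0,0.5]
    - [0.104,-0.8,0,0,0,0,0.5]
    - [0.104,-0.88,0,0,0,0,0.5]
    - [0.104,-0.88,0,0,0,0,0.5]

```text
t: 7.75
eef_pos: [544.8, -360.4, 209.6]
eef_rot: [0.708, 0.706, 0.0, -0.001]
ft_force: [-0.3, 0.8, -3.7]
gripper_width: 62.7
finger_force: 66.9
```

Emit:
drive_tool:
  commands:
    - [0,0,-0.3,0,0,0,0.5]
    - [0,0,-0.6,0,0,0,0.5]
    - [0,0,-0.8,0,0,0,0.5]
    - [0,0,-0.9,0,0,0,0.5]
    - [0,0,-0.97,0,0,0,0.5]
    - [0,0,-0.97,0,0,0,0.5]
    - [0,0,-0.98,0,0,0,0.5]
    - [0,0,-0.98,0,0,0,0.5]
    - [0,0,-0.98,0,0,0,0.5]

```text
t: 8.65
eef_pos: [545.8, -360.3, 132.7]
eef_rot: [0.708, 0.707, 0.0, 0.001]
ft_force: [0.4, 0.0, -0.3]
gripper_width: 62.6
finger_force: 67.0
```

Emit:
drive_tool:
  commands:
    - [0,0,0,0,0,0,1]
    - [0,0,0,0,0,0,1]
    - [0,0,0,0,0,0,1]
    - [0,0,0,0,0,0,1]
    - [0,0,0,0,0,0,1]
    - [0,0,0.2,0,0,0,1]
    - [0,0,0.6,0,0,0,1]
    - [0,0,1,0,0,0,1]

```text
t: 9.45
eef_pos: [544.8, -359.6, 213.0]
eef_rot: [0.708, 0.707, -0.0, -0.001]
ft_force: [0.5, -0.4, 1.3]
gripper_width: 85.4
finger_force: 0.0
```

Emit:
drive_tool:
  commands:
    - [-0.03,0.35,0.1,0,0,0,1]
    - [-0.05,0.6,0.2,0,0,0.022,1]
    - [-0.077,0.9,0.25,0,0,0.022,1]

```text
t: 9.75
eef_pos: [539.0, -287.2, 233.5]
eef_rot: [0.701, 0.713, 0.0, 0.001]
ft_force: [0.2, -0.7, 0.7]
gripper_width: 85.6
finger_force: 0.0
```

Emit:
drive_tool:
  commands:
    - [-0.04,0.45,0,0,0,0,1]
    - [-0.077,0.9,0,0,0,0.022,1]

```text
t: 9.95
eef_pos: [532.1, -214.2, 232.2]
eef_rot: [0.695, 0.719, -0.0, -0.0]
ft_force: [0.2, 0.2, -0.6]
gripper_width: 85.3
finger_force: 0.0
```

Emit:
drive_tool:
  commands:
    - [-0.04,0.45,0,0,0,0,1]
    - [-0.077,0.9,0,0,0,0.022,1]

```text
t: 10.15
eef_pos: [525.6, -141.7, 231.8]
eef_rot: [0.689, 0.725, -0.0, -0.001]
ft_force: [0.9, -0.5, -0.7]
gripper_width: 85.0
finger_force: 0.0
```

Emit:
drive_tool:
  commands:
    - [-0.04,0.45,0,0,0,0,1]
    - [-0.077,0.9,0,0,0,0.022,1]

```text
t: 10.35
eef_pos: [519.4, -69.8, 231.8]
eef_rot: [0.682, 0.731, -0.0, -0.0]
ft_force: [0.9, 0.6, 0.2]
gripper_width: 85.2
finger_force: 0.0
```

Emit:
drive_tool:
  commands:
    - [-0.04,0.45,0,0,0,0,1]
    - [-0.077,0.9,0,0,0,0.022,1]

```text
t: 10.55
eef_pos: [513.1, 2.1, 231.9]
eef_rot: [0.676, 0.737, -0.0, -0.0]
ft_force: [0.2, 0.1, -0.4]
gripper_width: 85.7
finger_force: 0.0
```

Emit:
drive_tool:
  commands:
    - [-0.04,0.45,0,0,0,0,1]
    - [-0.077,0.88,0,0,0,0.022,1]
    - [-0.077,0.88,0,0,0,0.022,1]
    - [-0.077,0.88,0,0,0,0.022,1]
    - [-0.077,0.88,0,0,0,0.022,1]

```text
t: 11.05
eef_pos: [507.8, 70.0, 231.8]
eef_rot: [0.67, 0.742, -0.0, 0.0]
ft_force: [-0.5, -0.9, 0.7]
gripper_width: 85.6
finger_force: 0.0
```

```bash
python3 - <<'E'
from station import *
from h import *
w=read_camera('wrist');s=sense();print(s['eef_pos'],s['eef_rot'],s['t'])
print('bot',circ(w,130,(509,70),30,11,18),w['eye'])
m=regions_of('bottle',w)
print([(r['p'],r['bbox']) for r in m])
c=max(cv2.findContours(m[0]['pixels'].astype('uint8'),0,1)[0],key=len)[:,0]
P=np.array([onz(w,u,v,100,True) for u,v in c],'float32');print(cv2.minAreaRect(P))
b=rect(w,100,(509,70),60,3);cv2.drawMarker(b,(180,180),(0,0,255),0,20)
cv2.imwrite('pics/r2.png',np.hstack([b,cv2.resize(w['frame'],(480,360))]))
E
```

```text
[507.9734028   69.72317082 231.80787467] [ 6.70379257e-01  7.42018570e-01 -3.05047978e-04  1.02144597e-05] 11.1
bot [(507.9, 72.6, 14.9), (507.9, 72.6, 13.0)] [500.65347865 143.5780534  301.80984952]
[(0.8, [238.9, 167.2, 330.2, 261.7])]
((508.63427734375, 75.54901123046875), (59.854061126708984, 65.40496063232422), 5.717384338378906)
```

View pics/r2.png

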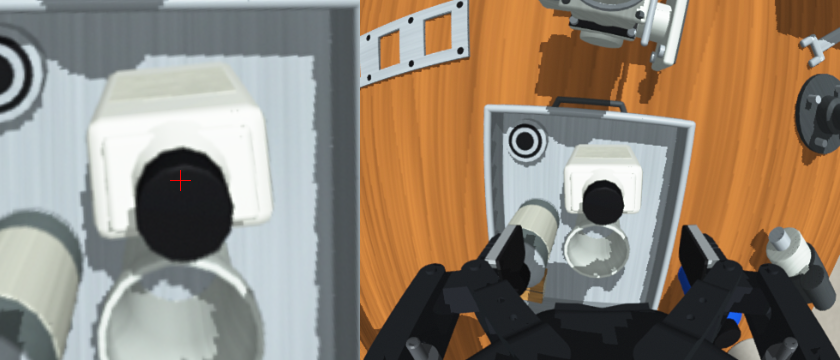

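Emit:
drive_tool:
  commands:
    - [0.007,0.03,-0.3,0,0,0,1]
    - [0.007,0.03,-0.6,0,0,0,1]
    - [0.007,0.03,-0.8,0,0,0,1]
    - [0.007,0.03,-0.8,0,0,0,1]

```text
t: 11.55
eef_pos: [506.7, 71.7, 165.4]
eef_rot: [0.671, 0.742, -0.002, -0.002]
ft_force: [-0.5, -0.9, -0.2]
gripper_width: 85.4
finger_force: 0.0
```

Emit:
drive_tool:
  commands:
    - [0,0,-0.37,0,0,0,1]
    - [0,0,-0.37,0,0,0,1]
    - [0,0,-0.37,0,0,0,0.4]
    - [0,0,-0.37,0,0,0,0.4]
    - [0,0,-0.37,0,0,0,0.4]
    - [0,0,-0.37,0,0,0,0.4]
    - [0,0,-0.37,0,0,0,0.4]
    - [0,0,-0.37,0,0,0,0.4]

```text
t: 12.35
eef_pos: [509.5, 72.9, 139.8]
eef_rot: [0.67, 0.742, 0.001, 0.001]
ft_force: [-2.1, -1.6, 6.0]
gripper_width: 61.2
finger_force: 66.7
```

Emit:
drive_tool:
  commands:
    - [0,0,0.3,0,0,0,0.4]
    - [0,0,0.6,0,0,0,0.4]
    - [0,0,1,0,0,0,0.4]

```text
t: 12.65
eef_pos: [507.1, 72.9, 217.4]
eef_rot: [0.67, 0.742, -0.001, -0.001]
ft_force: [0.5, 0.5, -4.1]
gripper_width: 61.2
finger_force: 67.3
```

Emit:
drive_tool:
  commands:
    - [0,0,0.4,0,0,0,0.4]
    - [0,0,0.75,0,0,0,0.4]
    - [0,0,0.75,0,0,0,0.4]

```text
t: 12.95
eef_pos: [511.4, 73.2, 282.6]
eef_rot: [0.67, 0.742, 0.004, 0.004]
ft_force: [1.3, 0.3, -3.3]
gripper_width: 61.3
finger_force: 67.7
```

Emit:
drive_tool:
  commands:
    - [-0.02,-0.2,0,0,0,0,0.4]
    - [-0.03,-0.5,0,0,0,0,0.4]
    - [-0.05,-0.82,0,0,0,0,0.4]

```text
t: 13.25
eef_pos: [503.4, 7.2, 275.9]
eef_rot: [0.67, 0.743, -0.001, -0.001]
ft_force: [0.6, 1.4, -3.1]
gripper_width: 60.8
finger_force: 67.6
```

Emit:
drive_tool:
  commands:
    - [-0.02,-0.3,0,0,0,0,0.4]
    - [-0.03,-0.56,0,0,0,0,0.4]
    - [-0.05,-0.82,0,0,0,0,0.4]

```text
t: 13.55
eef_pos: [499.3, -58.9, 275.7]
eef_rot: [0.67, 0.742, -0.001, -0.002]
ft_force: [0.2, -0.2, -4.3]
gripper_width: 61.2
finger_force: 67.6
```

Emit:
drive_tool:
  commands:
    - [-0.02,-0.3,0,0,0,0,0.4]
    - [-0.03,-0.56,0,0,0,0,0.4]
    - [-0.05,-0.82,0,0,0,0,0.4]

```text
t: 13.85
eef_pos: [495.4, -124.3, 275.7]
eef_rot: [0.67, 0.742, -0.001, -0.002]
ft_force: [-0.0, 0.9, -3.9]
gripper_width: 61.0
finger_force: 67.6
```

Emit:
drive_tool:
  commands:
    - [-0.02,-0.3,0,0,0,0,0.4]
    - [-0.03,-0.56,0,0,0,0,0.4]
    - [-0.05,-0.82,0,0,0,0,0.4]

```text
t: 14.15
eef_pos: [491.4, -189.7, 275.5]
eef_rot: [0.67, 0.742, -0.0, -0.002]
ft_force: [-0.1, 0.9, -3.9]
gripper_width: 60.6
finger_force: 67.6
```

Emit:
drive_tool:
  commands:
    - [-0.02,-0.3,0,0,0,0,0.4]
    - [-0.03,-0.5,0,0,0,0,0.4]
    - [-0.05,-0.72,0,0,0,0,0.4]
    - [-0.05,-0.82,0,0,0,0,0.4]
    - [-0.05,-0.82,0,0,0,0,0.4]
    - [-0.05,-0.82,0,0,0,0,0.4]

```text
t: 14.75
eef_pos: [488.7, -254.6, 278.0]
eef_rot: [0.67, 0.742, 0.0, -0.0]
ft_force: [-0.3, -0.1, -3.4]
gripper_width: 60.7
finger_force: 67.6
```

Emit:
drive_tool:
  commands:
    - [0,0,-0.3,0,0,0,0.4]
    - [0,0,-0.65,0,0,0,0.4]
    - [0,0,-1,0,0,0,0.4]

```text
t: 15.05
eef_pos: [489.2, -254.2, 198.1]
eef_rot: [0.67, 0.743, 0.0, 0.001]
ft_force: [-0.4, 0.2, -3.9]
gripper_width: 61.1
finger_force: 67.7
```

Emit:
drive_tool:
  commands:
    - [0,0,-0.3,0,0,0,0.4]
    - [0,0,-0.5,0,0,0,0.4]
    - [0,0,-0.65,0,0,0,0.4]
    - [0,0,-0.7,0,0,0,0.4]
    - [0,0,-0.73,0,0,0,0.4]
    - [0,0,-0.735,0,0,0,0.4]
    - [0,0,-0.735,0,0,0,0.4]
    - [0,0,-0.735,0,0,0,0.4]

```text
t: 15.85
eef_pos: [489.0, -254.9, 141.0]
eef_rot: [0.67, 0.742, 0.0, -0.0]
ft_force: [-3.9, 3.6, 5.5]
gripper_width: 61.0
finger_force: 68.7
```

Emit:
drive_tool:
  commands:
    - [0,0,0,0,0,0,1]
    - [0,0,0,0,0,0,1]
    - [0,0,0,0,0,0,1]
    - [0,0,0,0,0,0,1]
    - [0,0,0,0,0,0,1]
    - [0,0,0.2,0,0,0,1]
    - [0,0,0.6,0,0,0,1]
    - [0,0,1,0,0,0,1]

```text
t: 16.65
eef_pos: [488.1, -254.7, 219.4]
eef_rot: [0.67, 0.742, -0.0, -0.001]
ft_force: [0.3, 0.2, 0.0]
gripper_width: 85.3
finger_force: 0.0
```

Emit:
drive_tool:
  commands:
    - [-0.05,0.2,0.15,0,0,-0.13,1]
    - [-0.1,0.4,0.25,0,0,-0.3,1]
    - [-0.15,0.6,0.25,0,0,-0.45,1]
    - [-0.152,0.78,0.25,0,0,-0.533,1]

```text
t: 17.05
eef_pos: [476.2, -192.1, 239.9]
eef_rot: [0.811, 0.585, 0.0, 0.0]
ft_force: [0.1, 0.1, 0.0]
gripper_width: 85.6
finger_force: 0.0
```

Emit:
drive_tool:
  commands:
    - [-0.05,0.2,0,0,0,-0.17,1]
    - [-0.1,0.4,0,0,0,-0.34,1]
    - [-0.152,0.78,0,0,0,-0.533,1]

```text
t: 17.35
eef_pos: [464.6, -130.6, 239.7]
eef_rot: [0.915, 0.403, 0.0, 0.001]
ft_force: [0.7, -0.1, 1.1]
gripper_width: 85.6
finger_force: 0.0
```

Emit:
drive_tool:
  commands:
    - [-0.05,0.2,0,0,0,-0.17,1]
    - [-0.1,0.4,0,0,0,-0.34,1]
    - [-0.152,0.78,0,0,0,-0.533,1]

```text
t: 17.65
eef_pos: [452.4, -67.9, 239.7]
eef_rot: [0.979, 0.205, 0.0, 0.001]
ft_force: [0.7, 0.8, 0.2]
gripper_width: 85.2
finger_force: 0.0
```

Emit:
drive_tool:
  commands:
    - [-0.05,0.2,0,0,0,-0.17,1]
    - [-0.1,0.4,0,0,0,-0.34,1]
    - [-0.152,0.78,0,0,0,-0.533,1]
    - [-0.152,0.78,0,0,0,-0.533,1]
    - [-0.152,0.78,0,0,0,-0.533,1]
    - [-0.152,0.78,0,0,0,-0.533,1]

```text
t: 18.25
eef_pos: [440.3, -5.9, 239.6]
eef_rot: [1.0, 0.001, 0.0, 0.0]
ft_force: [-0.3, 0.2, -0.5]
gripper_width: 85.5
finger_force: 0.0
```

```bash
python3 - <<'E'
from station import *
from h import *
w=read_camera('wrist');s=sense();print(s['eef_pos'],s['eef_rot'],s['t'],s['joint_pos'],w['eye'])
print('can',circ(w,132,(441,-4),30,12,20),circ(w,103,(441,-4),40,22,30))
b=rect(w,132,(441,-5),60,3);cv2.drawMarker(b,(180,180),(0,0,255),0,20)
cv2.imwrite('pics/r3.png',np.hstack([b,cv2.resize(w['frame'],(480,360))]))
E
```

```text
[440.31866486  -6.09944552 239.54600225] [9.99999547e-01 9.15939512e-04 1.90082817e-04 1.74760900e-04] 18.3 [-1.12625564e-01  2.56615521e-02  2.10798871e+00 -3.59780842e-04
  1.00752510e+00  1.45653093e+00] [515.37436602  -6.52589846 309.60614181]
can [(440.6, -4.8, 15.1)] [(440.4, -3.8, 28.2)]
```

View pics/r3.png

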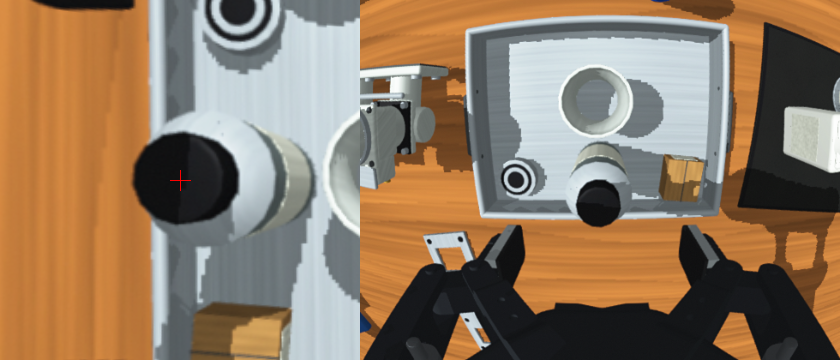

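Emit:
drive_tool:
  commands:
    - [0.003,0.014,-0.3,0,0,0,1]
    - [0.003,0.014,-0.6,0,0,0,1]
    - [0.003,0.014,-0.8,0,0,0,1]
    - [0.003,0.014,-0.8,0,0,0,1]

```text
t: 18.7
eef_pos: [438.5, -4.9, 173.2]
eef_rot: [1.0, 0.0, -0.003, -0.0]
ft_force: [-0.6, 0.6, -0.0]
gripper_width: 85.5
finger_force: 0.0
```

Emit:
drive_tool:
  commands:
    - [0,0,-0.4,0,0,0,1]
    - [0,0,-0.44,0,0,0,1]
    - [0,0,-0.44,0,0,0,0.3]
    - [0,0,-0.44,0,0,0,0.3]
    - [0,0,-0.44,0,0,0,0.3]
    - [0,0,-0.44,0,0,0,0.3]
    - [0,0,-0.44,0,0,0,0.3]
    - [0,0,-0.44,0,0,0,0.3]
    - [0,0,-0.44,0,0,0,0.3]

```text
t: 19.6
eef_pos: [441.5, -4.3, 141.9]
eef_rot: [1.0, 0.001, 0.001, 0.0]
ft_force: [-0.1, 0.9, 6.2]
gripper_width: 50.9
finger_force: 62.3
```

Emit:
drive_tool:
  commands:
    - [0,0,0.3,0,0,0,0.3]
    - [0,0,0.6,0,0,0,0.3]
    - [0,0,1,0,0,0,0.3]

```text
t: 19.9
eef_pos: [438.9, -4.3, 220.2]
eef_rot: [1.0, 0.001, -0.002, 0.0]
ft_force: [0.3, 0.2, -2.3]
gripper_width: 50.9
finger_force: 63.0
```

Emit:
drive_tool:
  commands:
    - [0,0,0.4,0,0,0,0.3]
    - [0,0,0.75,0,0,0,0.3]
    - [0,0,0.75,0,0,0,0.3]

```text
t: 20.2
eef_pos: [443.0, -4.7, 284.8]
eef_rot: [1.0, 0.001, 0.005, 0.001]
ft_force: [-0.2, -0.1, -1.5]
gripper_width: 50.8
finger_force: 63.0
```

Emit:
drive_tool:
  commands:
    - [0,-0.2,0,0,0,0,0.3]
    - [0,-0.5,0,0,0,0,0.3]
    - [-0.015,-0.89,0,0,0,0,0.3]

```text
t: 20.5
eef_pos: [438.1, -75.4, 278.8]
eef_rot: [1.0, 0.002, -0.001, -0.0]
ft_force: [0.6, -0.1, -2.3]
gripper_width: 51.0
finger_force: 63.1
```

Emit:
drive_tool:
  commands:
    - [0,-0.3,0,0,0,0,0.3]
    - [0,-0.6,0,0,0,0,0.3]
    - [-0.015,-0.89,0,0,0,0,0.3]

```text
t: 20.8
eef_pos: [436.9, -147.5, 278.5]
eef_rot: [1.0, 0.001, -0.001, -0.0]
ft_force: [0.1, -0.1, -3.0]
gripper_width: 51.3
finger_force: 63.1
```

Emit:
drive_tool:
  commands:
    - [0,-0.3,0,0,0,0,0.3]
    - [0,-0.6,0,0,0,0,0.3]
    - [-0.015,-0.89,0,0,0,0,0.3]

```text
t: 21.1
eef_pos: [435.7, -218.5, 278.4]
eef_rot: [1.0, 0.001, -0.001, -0.001]
ft_force: [-0.3, 0.3, -1.9]
gripper_width: 51.3
finger_force: 63.1
```

Emit:
drive_tool:
  commands:
    - [0,-0.3,0,0,0,0,0.3]
    - [0,-0.6,0,0,0,0,0.3]
    - [-0.015,-0.89,0,0,0,0,0.3]

```text
t: 21.4
eef_pos: [434.6, -289.6, 278.3]
eef_rot: [1.0, 0.001, -0.001, -0.001]
ft_force: [0.4, 0.4, -2.4]
gripper_width: 51.2
finger_force: 63.1
```

Emit:
drive_tool:
  commands:
    - [0,-0.3,0,0,0,0,0.3]
    - [0,-0.55,0,0,0,0,0.3]
    - [-0.015,-0.75,0,0,0,0,0.3]
    - [-0.015,-0.89,0,0,0,0,0.3]
    - [-0.015,-0.89,0,0,0,0,0.3]
    - [-0.015,-0.89,0,0,0,0,0.3]

```text
t: 22.0
eef_pos: [434.2, -359.9, 280.0]
eef_rot: [1.0, 0.001, -0.0, -0.001]
ft_force: [-0.2, -0.6, -2.0]
gripper_width: 50.9
finger_force: 63.2
```

Emit:
drive_tool:
  commands:
    - [0,0,-0.3,0,0,0,0.3]
    - [0,0,-0.65,0,0,0,0.3]
    - [0,0,-1,0,0,0,0.3]

```text
t: 22.3
eef_pos: [434.7, -359.4, 200.1]
eef_rot: [1.0, 0.001, 0.001, 0.0]
ft_force: [-0.0, -0.3, -2.3]
gripper_width: 50.9
finger_force: 63.2
```

Emit:
drive_tool:
  commands:
    - [0,0,-0.3,0,0,0,0.3]
    - [0,0,-0.5,0,0,0,0.3]
    - [0,0,-0.65,0,0,0,0.3]
    - [0,0,-0.7,0,0,0,0.3]
    - [0,0,-0.73,0,0,0,0.3]
    - [0,0,-0.735,0,0,0,0.3]
    - [0,0,-0.735,0,0,0,0.3]
    - [0,0,-0.735,0,0,0,0.3]

```text
t: 23.1
eef_pos: [434.5, -359.8, 143.0]
eef_rot: [1.0, 0.001, -0.0, -0.001]
ft_force: [-2.9, 4.3, 5.4]
gripper_width: 51.2
finger_force: 63.7
```

Emit:
drive_tool:
  commands:
    - [0,0,0,0,0,0,1]
    - [0,0,0,0,0,0,1]
    - [0,0,0,0,0,0,1]
    - [0,0,0,0,0,0,1]
    - [0,0,0,0,0,0,1]
    - [0,0,0.2,0,0,0,1]
    - [0,0,0.6,0,0,0,1]
    - [0,0,1,0,0,0,1]

```text
t: 23.9
eef_pos: [433.7, -359.9, 221.3]
eef_rot: [1.0, 0.001, -0.001, -0.001]
ft_force: [0.3, -0.3, 0.2]
gripper_width: 85.3
finger_force: 0.0
```

Emit:
drive_tool:
  commands:
    - [0.05,0.2,0.15,0,0,0.1,1]
    - [0.1,0.5,0.25,0,0,0.2,1]
    - [0.192,0.9,0.25,0,0,0.37,1]

```text
t: 24.2
eef_pos: [450.5, -289.3, 243.4]
eef_rot: [0.989, 0.147, 0.001, 0.002]
ft_force: [0.5, 0.6, -0.1]
gripper_width: 85.5
finger_force: 0.0
```

Emit:
drive_tool:
  commands:
    - [0.08,0.4,0,0,0,0.18,1]
    - [0.192,0.9,0,0,0,0.37,1]
    - [0.192,0.9,0,0,0,0.37,1]

```text
t: 24.5
eef_pos: [465.1, -212.5, 241.1]
eef_rot: [0.957, 0.29, -0.0, -0.001]
ft_force: [-0.4, -0.5, -0.2]
gripper_width: 85.3
finger_force: 0.0
```

Emit:
drive_tool:
  commands:
    - [0.08,0.4,0,0,0,0.18,1]
    - [0.192,0.9,0,0,0,0.37,1]
    - [0.192,0.9,0,0,0,0.37,1]

```text
t: 24.8
eef_pos: [480.7, -141.5, 241.3]
eef_rot: [0.905, 0.425, 0.0, -0.001]
ft_force: [-0.9, 0.1, 0.5]
gripper_width: 85.5
finger_force: 0.0
```

Emit:
drive_tool:
  commands:
    - [0.08,0.4,0,0,0,0.18,1]
    - [0.192,0.9,0,0,0,0.37,1]
    - [0.192,0.9,0,0,0,0.37,1]

```text
t: 25.1
eef_pos: [496.4, -70.2, 241.5]
eef_rot: [0.835, 0.551, 0.0, -0.0]
ft_force: [0.0, 0.2, -0.1]
gripper_width: 85.2
finger_force: 0.0
```

Emit:
drive_tool:
  commands:
    - [0.08,0.4,0,0,0,0.18,1]
    - [0.192,0.89,0,0,0,0.37,1]
    - [0.192,0.89,0,0,0,0.37,1]
    - [0.192,0.89,0,0,0,0.37,1]
    - [0.192,0.89,0,0,0,0.37,1]

```text
t: 25.6
eef_pos: [511.0, -2.6, 241.3]
eef_rot: [0.748, 0.664, -0.0, 0.0]
ft_force: [0.3, -0.2, 0.4]
gripper_width: 84.9
finger_force: 0.0
```

```bash
python3 - <<'E'
from station import *
from h import *
w=read_camera('wrist');s=sense();print(s['eef_pos'],s['eef_rot'],s['t'])
print('tr',circ(w,72,(511,-1),45,26,36))
b=rect(w,72,(511,-1),60,3);cv2.drawMarker(b,(180,180),(0,0,255),0,20)
cv2.imwrite('pics/r4.png',np.hstack([b,cv2.resize(w['frame'],(480,360))]))
E
```

```text
[510.9558523   -2.71183831 241.33796441] [ 7.48010276e-01  6.63687033e-01 -3.53038356e-04  1.55214785e-04] 25.65
tr [(511.0, 0.5, 31.3), (511.0, 0.5, 27.6)]
```

View pics/r4.png

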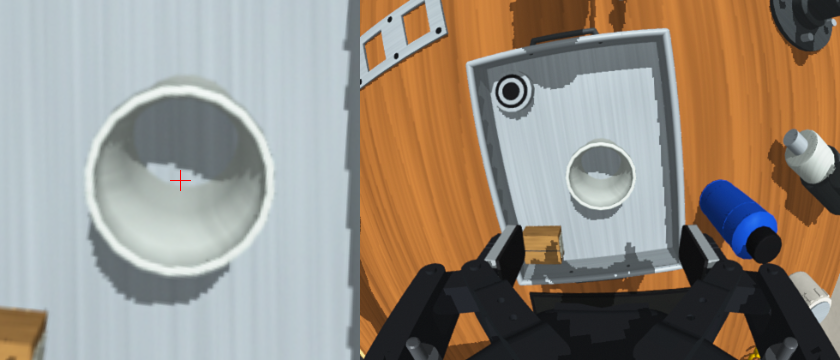

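Emit:
drive_tool:
  commands:
    - [0,0.036,-0.3,0,0,0,1]
    - [0,0.036,-0.65,0,0,0,1]
    - [0,0.036,-1,0,0,0,1]
    - [0,0.036,-1,0,0,0,1]

```text
t: 26.05
eef_pos: [507.7, 0.6, 157.8]
eef_rot: [0.748, 0.664, -0.003, -0.003]
ft_force: [-1.0, 0.3, -0.0]
gripper_width: 85.3
finger_force: 0.0
```

Emit:
drive_tool:
  commands:
    - [0,0,-0.3,0,0,0,1]
    - [0,0,-0.55,0,0,0,1]
    - [0,0,-0.55,0,0,0,1]
    - [0,0,-0.55,0,0,0,0.5]
    - [0,0,-0.55,0,0,0,0.5]
    - [0,0,-0.55,0,0,0,0.5]
    - [0,0,-0.55,0,0,0,0.5]
    - [0,0,-0.55,0,0,0,0.5]
    - [0,0,-0.55,0,0,0,0.5]

```text
t: 26.95
eef_pos: [512.2, 1.5, 120.1]
eef_rot: [0.747, 0.665, 0.001, 0.001]
ft_force: [-3.3, -0.6, 6.3]
gripper_width: 60.4
finger_force: 63.1
```

Emit:
drive_tool:
  commands:
    - [0,0,0.3,0,0,0,0.5]
    - [0,0,0.65,0,0,0,0.5]
    - [0,0,1,0,0,0,0.5]

```text
t: 27.25
eef_pos: [511.4, 1.6, 199.7]
eef_rot: [0.747, 0.665, 0.001, 0.001]
ft_force: [-0.6, 0.5, -0.8]
gripper_width: 60.8
finger_force: 64.8
```

Emit:
drive_tool:
  commands:
    - [0,0,0.3,0,0,0,0.5]
    - [0,0,0.65,0,0,0,0.5]
    - [0,0,1,0,0,0,0.5]

```text
t: 27.55
eef_pos: [511.2, 1.7, 280.1]
eef_rot: [0.747, 0.665, 0.001, 0.001]
ft_force: [-0.4, 0.0, -0.9]
gripper_width: 61.0
finger_force: 64.8
```

Emit:
drive_tool:
  commands:
    - [0,0,0.2,0,0,0,0.5]
    - [0,0,0.4,0,0,0,0.5]
    - [0,0,0.5,0,0,0,0.5]
    - [0,0,0.5,0,0,0,0.5]

```text
t: 27.95
eef_pos: [512.0, 1.6, 319.9]
eef_rot: [0.747, 0.665, 0.002, 0.002]
ft_force: [-0.3, -0.5, -0.6]
gripper_width: 60.6
finger_force: 64.9
```

Emit:
drive_tool:
  commands:
    - [0,0.2,0,0,0,0,0.5]
    - [0,0.5,0,0,0,0,0.5]
    - [0,0.99,0,0,0,0,0.5]

```text
t: 28.25
eef_pos: [510.7, 80.3, 316.5]
eef_rot: [0.748, 0.664, -0.001, -0.0]
ft_force: [0.2, -0.1, -0.9]
gripper_width: 60.5
finger_force: 64.9
```

Emit:
drive_tool:
  commands:
    - [0,0.33,0,0,0,0,0.5]
    - [0,0.66,0,0,0,0,0.5]
    - [0,0.99,0,0,0,0,0.5]

```text
t: 28.55
eef_pos: [510.4, 161.1, 316.4]
eef_rot: [0.747, 0.665, -0.001, -0.0]
ft_force: [0.1, 0.4, -1.0]
gripper_width: 60.3
finger_force: 64.9
```

Emit:
drive_tool:
  commands:
    - [0,0.3,0,0,0,0,0.5]
    - [0,0.6,0,0,0,0,0.5]
    - [0,0.85,0,0,0,0,0.5]
    - [0,0.98,0,0,0,0,0.5]
    - [0,0.98,0,0,0,0,0.5]
    - [0,0.98,0,0,0,0,0.5]

```text
t: 29.15
eef_pos: [510.8, 237.9, 316.9]
eef_rot: [0.747, 0.665, -0.001, 0.0]
ft_force: [-0.2, -0.7, -0.6]
gripper_width: 60.5
finger_force: 64.9
```

```bash
python3 - <<'E'
from station import *
from h import *
w=read_camera('wrist');s=sense();print(s['eef_pos'],s['eef_rot'],s['t'],w['eye'])
print('spig',circ(w,128,(507,318),40,12,25),'\nmid',circ(w,184,(499,226),45,26,36),'\nfar',circ(w,184,(520,401),45,26,36))
e=s['eef_pos'];print('held',circ(w,e[2]-48,e[:2],45,26,36))
b=rect(w,128,(507,318),60,3);cv2.drawMarker(b,(180,180),(0,0,255),0,20)
cv2.imwrite('pics/r5.png',np.hstack([b,cv2.resize(w['frame'],(440,360))]))
E
```

```text
[510.94160948 237.67925118 317.03880268] [ 7.47149692e-01  6.64655499e-01 -6.30158335e-04  8.91713180e-05] 29.2 [519.93089498 311.42353337 386.7735748 ]
spig [(507.9, 319.0, 16.9), (507.9, 319.0, 13.8)] 
mid [(498.2, 231.6, 29.0)] 
far []
held [(510.6, 237.7, 31.0)]
```

View pics/r5.png

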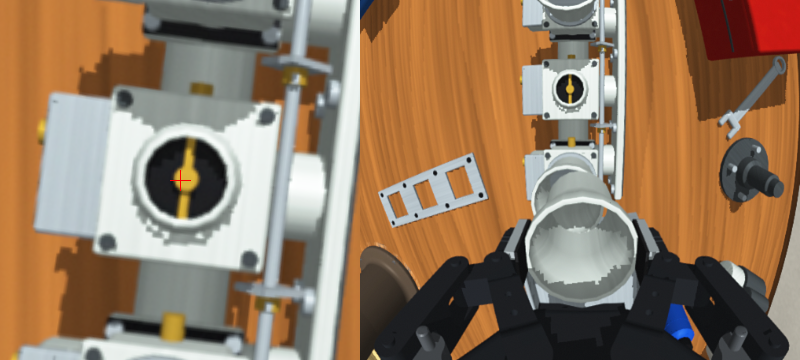

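Emit:
drive_tool:
  commands:
    - [-0.01,0.3,0,0,0,0,0.5]
    - [-0.02,0.6,0,0,0,0,0.5]
    - [-0.035,0.99,0,0,0,0,0.5]
    - [-0.035,0.99,0,0,0,0,0.5]

```text
t: 29.6
eef_pos: [508.4, 319.6, 317.6]
eef_rot: [0.747, 0.665, 0.001, -0.001]
ft_force: [-0.2, -0.2, -1.5]
gripper_width: 60.6
finger_force: 64.9
```

Emit:
drive_tool:
  commands:
    - [0,0.03,0,0,0,0,0.5]
    - [0,0.03,-0.2,0,0,0,0.5]
    - [0,0.03,-0.4,0,0,0,0.5]
    - [0,0.03,-0.6,0,0,0,0.5]
    - [0,0.03,-0.75,0,0,0,0.5]
    - [0,0.03,-0.8,0,0,0,0.5]
    - [0,0.03,-0.8,0,0,0,0.5]
    - [0,0.03,-0.8,0,0,0,0.5]
    - [0,0.03,-0.8,0,0,0,0.5]

```text
t: 30.5
eef_pos: [508.9, 320.5, 254.5]
eef_rot: [0.747, 0.665, 0.001, 0.0]
ft_force: [-0.2, -0.2, -1.0]
gripper_width: 60.1
finger_force: 64.9
```

```bash
python3 - <<'E'
from station import *
from h import *
w=read_camera('wrist');s=sense();print(s['eef_pos'],s['eef_rot'],s['t'],s['ft_force'])
t=read_camera('top');e=s['eef_pos'];c=[int(v) for v in px(t,[508,319,184])[0]]
a=cv2.resize(t['frame'][c[1]-40:c[1]+40,c[0]-40:c[0]+40],(400,400),interpolation=2)
sc=read_camera('scene');c=[int(v) for v in px(sc,[508,319,150])[0]];print(c)
b=cv2.resize(sc['frame'][c[1]-40:c[1]+40,c[0]-40:c[0]+40],(400,400),interpolation=2)
cv2.imwrite('pics/r6.png',np.hstack([a,b]))
E
```

```text
[508.83236352 320.50510074 254.51381369] [7.46946336e-01 6.64883602e-01 9.54325454e-04 2.36411322e-04] 30.55 [ 0.35938347  0.25993347 -1.01803438]
[372, 125]
```

View pics/r6.png

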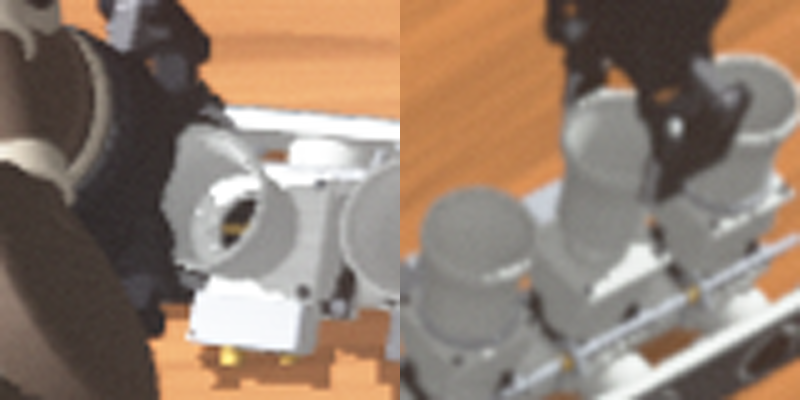

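Emit:
drive_tool:
  commands:
    - [-0.008,-0.013,0,0,0,0,0.5]
    - [-0.008,-0.013,-0.08,0,0,0,0.5]
    - [-0.008,-0.013,-0.12,0,0,0,0.5]
    - [-0.008,-0.013,-0.16,0,0,0,0.5]
    - [-0.008,-0.013,-0.2,0,0,0,0.5]
    - [-0.008,-0.013,-0.2,0,0,0,0.5]
    - [-0.008,-0.013,-0.2,0,0,0,0.5]

```text
t: 31.35
eef_pos: [507.6, 319.1, 237.3]
eef_rot: [0.747, 0.665, -0.0, -0.0]
ft_force: [0.0, -0.9, -0.6]
gripper_width: 60.6
finger_force: 64.9
```

Emit:
drive_tool:
  commands:
    - [0.003,0,-0.03,0,0,0,0.5]
    - [0.003,0,-0.05,0,0,0,0.5]
    - [0.003,0,-0.065,0,0,0,0.5]
    - [0.003,0,-0.065,0,0,0,0.5]
    - [0.003,0,-0.065,0,0,0,0.5]

```text
t: 31.85
eef_pos: [507.9, 319.1, 232.4]
eef_rot: [0.747, 0.665, 0.0, 0.0]
ft_force: [0.0, -0.4, -0.4]
gripper_width: 60.5
finger_force: 64.9
```

Emit:
drive_tool:
  commands:
    - [0,0,-0.012,0,0,0,0.5]
    - [0,0,-0.025,0,0,0,0.5]
    - [0,0,-0.025,0,0,0,0.5]

```text
t: 32.15
eef_pos: [508.0, 319.6, 232.2]
eef_rot: [0.747, 0.665, 0.0, -0.0]
ft_force: [-3.2, -1.3, 8.4]
gripper_width: 60.3
finger_force: 65.5
```

Emit:
drive_tool:
  commands:
    - [0,0,-0.02,0,0,0,1]
    - [0,0,-0.02,0,0,0,1]
    - [0,0,-0.02,0,0,0,1]
    - [0,0,-0.02,0,0,0,1]
    - [0,0,-0.02,0,0,0,1]
    - [0,0,0.1,0,0,0,1]
    - [0,0,0.4,0,0,0,1]
    - [0,0,0.8,0,0,0,1]
    - [0,0,1,0,0,0,1]

```text
t: 33.05
eef_pos: [509.2, 319.8, 314.1]
eef_rot: [0.747, 0.665, 0.003, 0.001]
ft_force: [0.1, -0.2, 0.3]
gripper_width: 85.4
finger_force: 0.0
```

Emit:
drive_tool:
  commands:
    - [0.02,-0.4,0,0,0,0.01,1]
    - [0.052,-0.944,0,0,0,0.0168,1]
    - [0.052,-0.944,0,0,0,0.0168,1]
    - [0.052,-0.944,0,0,0,0.0168,1]

```text
t: 33.45
eef_pos: [512.2, 242.9, 310.6]
eef_rot: [0.743, 0.669, 0.0, -0.0]
ft_force: [-0.7, 0.7, -0.1]
gripper_width: 85.4
finger_force: 0.0
```

```bash
python3 - <<'E'
from station import *
from h import *
w=read_camera('wrist');s=sense();print(s['eef_pos'],s['eef_rot'],s['t'],w['eye'])
print('tr',circ(w,184,(508,319),45,26,36))
sc=read_camera('scene');c=[372,125]
b=cv2.resize(sc['frame'][c[1]-45:c[1]+45,c[0]-45:c[0]+45],(360,360),interpolation=2)
a=rect(w,184,(508,319),60,3);cv2.drawMarker(a,(180,180),(0,0,255),0,20)
cv2.imwrite('pics/r7.png',np.hstack([a,b]))
E
```

```text
[512.20214608 243.62933131 310.5614053 ] [ 7.42922334e-01  6.69377468e-01  4.28526404e-04 -1.68267646e-04] 33.5 [520.40938375 316.29785799 380.64034658]
tr [(505.8, 317.5, 31.2), (505.8, 317.5, 28.3)]
```

View pics/r7.png

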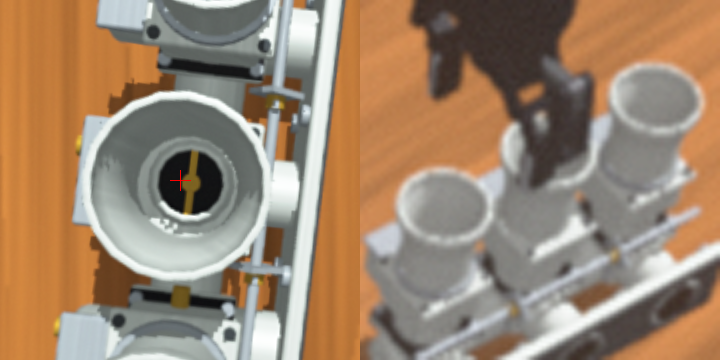

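The wrist view puts the mouth at about (178,183) in the unwarped crop, with the spigot concentric inside it. The scene view shows its lip level with its neighbours', so the trumpet is seated. Now the tin.

Emit:
drive_tool:
  commands:
    - [0.02,-0.4,0,0,0,0.01,1]
    - [0.052,-0.944,0,0,0,0.0168,1]

```text
t: 33.75
eef_pos: [516.3, 169.9, 310.3]
eef_rot: [0.736, 0.677, 0.001, -0.0]
ft_force: [1.0, 0.1, 0.5]
gripper_width: 85.3
finger_force: 0.0
```

Emit:
drive_tool:
  commands:
    - [0.02,-0.47,0,0,0,0.01,1]
    - [0.052,-0.944,0,0,0,0.0168,1]

```text
t: 33.95
eef_pos: [520.4, 92.5, 310.3]
eef_rot: [0.733, 0.68, 0.0, -0.0]
ft_force: [0.8, -0.5, 0.1]
gripper_width: 85.2
finger_force: 0.0
```

Emit:
drive_tool:
  commands:
    - [0.02,-0.47,0,0,0,0.01,1]
    - [0.052,-0.944,0,0,0,0.0168,1]

```text
t: 34.15
eef_pos: [524.8, 16.8, 310.3]
eef_rot: [0.728, 0.685, 0.0, -0.0]
ft_force: [0.9, -0.2, -0.2]
gripper_width: 85.2
finger_force: 0.0
```

Emit:
drive_tool:
  commands:
    - [0.02,-0.47,0,0,0,0.01,1]
    - [0.052,-0.944,0,0,0,0.0168,1]

```text
t: 34.35
eef_pos: [529.1, -58.9, 310.3]
eef_rot: [0.724, 0.69, 0.0, -0.0]
ft_force: [0.8, 0.4, -0.1]
gripper_width: 85.6
finger_force: 0.0
```

Emit:
drive_tool:
  commands:
    - [0.02,-0.47,0,0,0,0.01,1]
    - [0.052,-0.944,0,0,0,0.0168,1]

```text
t: 34.55
eef_pos: [533.5, -134.5, 310.3]
eef_rot: [0.719, 0.695, 0.0, 0.0]
ft_force: [0.2, 0.0, -0.4]
gripper_width: 85.3
finger_force: 0.0
```

Emit:
drive_tool:
  commands:
    - [0.02,-0.47,0,0,0,0.01,1]
    - [0.052,-0.944,0,0,0,0.0168,1]

```text
t: 34.75
eef_pos: [537.8, -210.1, 310.2]
eef_rot: [0.715, 0.699, 0.0, 0.0]
ft_force: [0.0, -0.5, -0.0]
gripper_width: 85.9
finger_force: 0.0
```

Emit:
drive_tool:
  commands:
    - [0.02,-0.47,0,0,0,0.01,1]
    - [0.052,-0.944,0,0,0,0.0168,1]

```text
t: 34.95
eef_pos: [542.0, -285.6, 310.1]
eef_rot: [0.71, 0.704, 0.0, -0.0]
ft_force: [-0.3, 0.5, 0.1]
gripper_width: 85.4
finger_force: 0.0
```

Emit:
drive_tool:
  commands:
    - [0.02,-0.47,0,0,0,0.01,1]
    - [0.052,-0.944,0,0,0,0.0168,1]
    - [0.052,-0.944,-0.4,0,0,0.0168,1]
    - [0.052,-0.944,-1,0,0,0.0168,1]
    - [0.052,-0.944,-1,0,0,0.0168,1]
    - [0.052,-0.944,-1,0,0,0.0168,1]
    - [0.052,-0.944,-1,0,0,0.0168,1]

```text
t: 35.65
eef_pos: [547.1, -360.8, 232.8]
eef_rot: [0.706, 0.708, 0.0, 0.002]
ft_force: [0.6, -0.3, 0.9]
gripper_width: 85.4
finger_force: 0.0
```

```bash
python3 - <<'E'
from station import *
from h import *
w=read_camera('wrist');s=sense();print(s['eef_pos'],s['eef_rot'],s['t'],w['eye'])
print('tin',circ(w,100,(545,-360),45,18,36),'\nbot',circ(w,131,(489,-255),30,11,18),'can',circ(w,133,(434.5,-360),30,11,18))
E
```

```text
[ 547.24743332 -361.08207847  233.46935216] [7.05846727e-01 7.08359591e-01 3.83179037e-04 2.63453510e-03] 35.7 [ 546.97981877 -286.75976779  302.63349398]
tin [(544.2, -360.8, 33.9), (544.2, -360.8, 21.9)] 
bot [(489.8, -258.0, 13.5)] can [(433.4, -359.2, 14.9)]
```

Emit:
drive_tool:
  commands:
    - [-0.02,0.008,-0.3,0,0,0,1]
    - [-0.02,0.008,-0.6,0,0,0,1]
    - [-0.02,0.008,-0.9,0,0,0,1]
    - [-0.02,0.008,-0.9,0,0,0,1]

```text
t: 36.1
eef_pos: [543.0, -358.9, 157.1]
eef_rot: [0.706, 0.708, -0.0, -0.002]
ft_force: [-1.3, 1.4, -0.3]
gripper_width: 85.4
finger_force: 0.0
```

Emit:
drive_tool:
  commands:
    - [0,0,-0.3,0,0,0,1]
    - [0,0,-0.35,0,0,0,1]
    - [0,0,-0.35,0,0,0,0.5]
    - [0,0,-0.35,0,0,0,0.5]
    - [0,0,-0.35,0,0,0,0.5]
    - [0,0,-0.35,0,0,0,0.5]
    - [0,0,-0.35,0,0,0,0.5]
    - [0,0,-0.35,0,0,0,0.5]

```text
t: 36.9
eef_pos: [545.1, -360.9, 132.6]
eef_rot: [0.706, 0.708, 0.0, 0.002]
ft_force: [1.1, 0.8, 7.1]
gripper_width: 63.0
finger_force: 66.7
```

Emit:
drive_tool:
  commands:
    - [0,0,0.3,0,0,0,0.5]
    - [0,0,0.6,0,0,0,0.5]
    - [0,0,1,0,0,0,0.5]

```text
t: 37.2
eef_pos: [541.9, -358.7, 208.3]
eef_rot: [0.706, 0.708, -0.0, -0.003]
ft_force: [0.4, -0.5, -3.5]
gripper_width: 62.6
finger_force: 66.8
```

Emit:
drive_tool:
  commands:
    - [0,0,0.4,0,0,0,0.5]
    - [0,0,0.75,0,0,0,0.5]
    - [0,0,0.75,0,0,0,0.5]

```text
t: 37.5
eef_pos: [545.6, -361.4, 275.1]
eef_rot: [0.706, 0.708, 0.001, 0.004]
ft_force: [1.9, -0.1, -2.8]
gripper_width: 62.8
finger_force: 66.8
```

Emit:
drive_tool:
  commands:
    - [-0.02,0.2,0,0,0,0,0.5]
    - [-0.05,0.5,0,0,0,0,0.5]
    - [-0.104,0.9,0,0,0,0,0.5]

```text
t: 37.8
eef_pos: [533.6, -286.3, 266.7]
eef_rot: [0.707, 0.707, -0.001, -0.003]
ft_force: [0.4, 0.6, -3.3]
gripper_width: 62.7
finger_force: 66.8
```

Emit:
drive_tool:
  commands:
    - [-0.04,0.35,0,0,0,0,0.5]
    - [-0.07,0.65,0,0,0,0,0.5]
    - [-0.104,0.9,0,0,0,0,0.5]

```text
t: 38.1
eef_pos: [524.9, -212.9, 266.9]
eef_rot: [0.706, 0.708, -0.001, -0.003]
ft_force: [1.0, 0.2, -2.6]
gripper_width: 62.9
finger_force: 66.8
```

Emit:
drive_tool:
  commands:
    - [-0.04,0.35,0,0,0,0,0.5]
    - [-0.07,0.65,0,0,0,0,0.5]
    - [-0.104,0.9,0,0,0,0,0.5]

```text
t: 38.4
eef_pos: [517.2, -141.7, 268.1]
eef_rot: [0.706, 0.708, -0.001, -0.002]
ft_force: [-0.1, -0.1, -2.1]
gripper_width: 62.3
finger_force: 66.8
```

Emit:
drive_tool:
  commands:
    - [-0.04,0.35,0,0,0,0,0.5]
    - [-0.07,0.6,0,0,0,0,0.5]
    - [-0.104,0.8,0,0,0,0,0.5]
    - [-0.104,0.89,0,0,0,0,0.5]
    - [-0.104,0.89,0,0,0,0,0.5]
    - [-0.104,0.89,0,0,0,0,0.5]

```text
t: 39.0
eef_pos: [510.6, -73.2, 270.1]
eef_rot: [0.706, 0.708, -0.0, 0.0]
ft_force: [-0.2, -0.3, -3.5]
gripper_width: 62.5
finger_force: 66.8
```

Emit:
drive_tool:
  commands:
    - [0,0,-0.3,0,0,0,0.5]
    - [0,0,-0.65,0,0,0,0.5]
    - [0,0,-1,0,0,0,0.5]
    - [0,0,-1.0,0,0,0,0.5]
    - [0,0,-1.0,0,0,0,0.5]

```text
t: 39.5
eef_pos: [510.4, -73.5, 190.1]
eef_rot: [0.707, 0.708, -0.0, -0.0]
ft_force: [1.0, -0.3, -2.7]
gripper_width: 62.9
finger_force: 67.2
```

Emit:
drive_tool:
  commands:
    - [0.017,0,-0.3,0,0,0,0.5]
    - [0.017,0,-0.5,0,0,0,0.5]
    - [0.017,0,-0.65,0,0,0,0.5]
    - [0.017,0,-0.7,0,0,0,0.5]
    - [0.017,0,-0.71,0,0,0,0.5]
    - [0.017,0,-0.72,0,0,0,0.5]
    - [0.017,0,-0.73,0,0,0,0.5]
    - [0.017,0,-0.73,0,0,0,0.5]

```text
t: 40.3
eef_pos: [512.3, -72.8, 132.5]
eef_rot: [0.706, 0.708, 0.0, 0.0]
ft_force: [0.5, 0.0, -2.9]
gripper_width: 62.4
finger_force: 67.2
```

Emit:
drive_tool:
  commands:
    - [0,0,-0.012,0,0,0,0.5]
    - [0,0,-0.014,0,0,0,0.5]
    - [0,0,-0.014,0,0,0,0.5]

```text
t: 40.6
eef_pos: [512.3, -72.8, 131.5]
eef_rot: [0.706, 0.708, 0.0, 0.0]
ft_force: [-1.0, 0.1, 4.1]
gripper_width: 62.8
finger_force: 67.9
```

Emit:
drive_tool:
  commands:
    - [0,0,0,0,0,0,1]
    - [0,0,0,0,0,0,1]
    - [0,0,0,0,0,0,1]
    - [0,0,0,0,0,0,1]
    - [0,0,0,0,0,0,1]
    - [0,0,0.2,0,0,0,1]
    - [0,0,0.6,0,0,0,1]
    - [0,0,1,0,0,0,1]

```text
t: 41.4
eef_pos: [511.1, -72.6, 210.8]
eef_rot: [0.706, 0.708, -0.001, -0.001]
ft_force: [1.0, -0.5, 0.2]
gripper_width: 85.1
finger_force: 0.0
```

Emit:
drive_tool:
  commands:
    - [-0.03,-0.25,0.2,0,0,0.02,1]
    - [-0.06,-0.5,0.3,0,0,0.03,1]
    - [-0.097,-0.76,0.3,0,0,0.042,1]

```text
t: 41.7
eef_pos: [505.1, -134.4, 236.8]
eef_rot: [0.694, 0.72, 0.001, 0.002]
ft_force: [-0.0, 0.9, -0.8]
gripper_width: 85.3
finger_force: 0.0
```

Emit:
drive_tool:
  commands:
    - [-0.03,-0.25,0,0,0,0.02,1]
    - [-0.06,-0.5,0,0,0,0.03,1]
    - [-0.097,-0.76,0,0,0,0.042,1]

```text
t: 42.0
eef_pos: [496.1, -195.1, 234.7]
eef_rot: [0.682, 0.731, 0.0, 0.0]
ft_force: [-0.5, 0.3, 0.5]
gripper_width: 85.4
finger_force: 0.0
```

Emit:
drive_tool:
  commands:
    - [-0.03,-0.25,0,0,0,0.02,1]
    - [-0.06,-0.5,0,0,0,0.03,1]
    - [-0.097,-0.76,0,0,0,0.042,1]
    - [-0.097,-0.76,0,0,0,0.042,1]
    - [-0.097,-0.76,0,0,0,0.042,1]
    - [-0.097,-0.76,0,0,0,0.042,1]

```text
t: 42.6
eef_pos: [488.4, -254.3, 234.5]
eef_rot: [0.67, 0.742, 0.0, -0.0]
ft_force: [-0.2, -0.1, -0.1]
gripper_width: 85.2
finger_force: 0.0
```

```bash
python3 - <<'E'
from station import *
from h import *
w=read_camera('wrist');s=sense();print(s['eef_pos'],s['eef_rot'],s['t'],w['eye'])
print('bot',circ(w,131,(489,-255),30,11,18))
E
```

```text
[ 488.49550132 -254.19167311  234.53714478] [ 6.70094362e-01  7.42275804e-01  1.13064188e-04 -4.05093560e-04] 42.65 [ 481.25487245 -180.88323267  304.56713924]
bot [(487.1, -255.0, 15.9)]
```

Emit:
drive_tool:
  commands:
    - [0.004,-0.009,-0.3,0,0,0,1]
    - [0.004,-0.009,-0.6,0,0,0,1]
    - [0.004,-0.009,-0.8,0,0,0,1]
    - [0.004,-0.009,-0.8,0,0,0,1]

```text
t: 43.05
eef_pos: [487.2, -253.8, 168.1]
eef_rot: [0.67, 0.742, -0.0, -0.003]
ft_force: [-1.1, -0.7, -0.4]
gripper_width: 85.4
finger_force: 0.0
```

Emit:
drive_tool:
  commands:
    - [0,0,-0.37,0,0,0,1]
    - [0,0,-0.37,0,0,0,1]
    - [0,0,-0.37,0,0,0,0.4]
    - [0,0,-0.37,0,0,0,0.4]
    - [0,0,-0.37,0,0,0,0.4]
    - [0,0,-0.37,0,0,0,0.4]
    - [0,0,-0.37,0,0,0,0.4]
    - [0,0,-0.37,0,0,0,0.4]

```text
t: 43.85
eef_pos: [489.6, -256.4, 142.9]
eef_rot: [0.67, 0.742, 0.0, 0.001]
ft_force: [-1.5, 0.2, 6.4]
gripper_width: 61.3
finger_force: 66.8
```

Emit:
drive_tool:
  commands:
    - [0,0,0.3,0,0,0,0.4]
    - [0,0,0.6,0,0,0,0.4]
    - [0,0,1,0,0,0,0.4]

```text
t: 44.15
eef_pos: [487.4, -254.9, 220.0]
eef_rot: [0.67, 0.742, -0.0, -0.002]
ft_force: [-0.3, -0.6, -4.5]
gripper_width: 61.1
finger_force: 67.2
```

Emit:
drive_tool:
  commands:
    - [0,0,0.4,0,0,0,0.4]
    - [0,0,0.75,0,0,0,0.4]
    - [0,0,0.75,0,0,0,0.4]

```text
t: 44.45
eef_pos: [491.2, -257.2, 285.6]
eef_rot: [0.67, 0.742, 0.001, 0.005]
ft_force: [0.5, -0.4, -3.3]
gripper_width: 61.1
finger_force: 67.6
```

Emit:
drive_tool:
  commands:
    - [0.02,0.2,0,0,0,0,0.4]
    - [0.03,0.5,0,0,0,0,0.4]
    - [0.05,0.82,0,0,0,0,0.4]

```text
t: 44.75
eef_pos: [491.2, -188.4, 278.0]
eef_rot: [0.671, 0.742, -0.0, -0.003]
ft_force: [-0.1, -0.2, -3.7]
gripper_width: 61.0
finger_force: 67.4
```

Emit:
drive_tool:
  commands:
    - [0.02,0.3,0,0,0,0,0.4]
    - [0.03,0.56,0,0,0,0,0.4]
    - [0.05,0.82,0,0,0,0,0.4]

```text
t: 45.05
eef_pos: [494.9, -122.3, 277.9]
eef_rot: [0.67, 0.742, -0.001, -0.003]
ft_force: [0.3, -0.2, -3.8]
gripper_width: 61.0
finger_force: 67.4
```

Emit:
drive_tool:
  commands:
    - [0.02,0.3,0,0,0,0,0.4]
    - [0.03,0.56,0,0,0,0,0.4]
    - [0.05,0.82,0,0,0,0,0.4]

```text
t: 45.35
eef_pos: [498.8, -57.0, 277.9]
eef_rot: [0.67, 0.742, -0.001, -0.003]
ft_force: [0.2, -1.1, -3.1]
gripper_width: 60.7
finger_force: 67.4
```

Emit:
drive_tool:
  commands:
    - [0.02,0.3,0,0,0,0,0.4]
    - [0.03,0.56,0,0,0,0,0.4]
    - [0.05,0.82,0,0,0,0,0.4]

```text
t: 45.65
eef_pos: [502.6, 8.4, 277.9]
eef_rot: [0.67, 0.742, -0.002, -0.002]
ft_force: [0.4, 0.2, -3.8]
gripper_width: 61.2
finger_force: 67.4
```

Emit:
drive_tool:
  commands:
    - [0.02,0.3,0,0,0,0,0.4]
    - [0.03,0.5,0,0,0,0,0.4]
    - [0.05,0.72,0,0,0,0,0.4]
    - [0.05,0.82,0,0,0,0,0.4]
    - [0.05,0.82,0,0,0,0,0.4]
    - [0.05,0.82,0,0,0,0,0.4]

```text
t: 46.25
eef_pos: [508.0, 72.0, 279.9]
eef_rot: [0.67, 0.742, -0.001, -0.001]
ft_force: [0.3, 0.1, -3.2]
gripper_width: 60.9
finger_force: 67.4
```

Emit:
drive_tool:
  commands:
    - [0,0,-0.3,0,0,0,0.4]
    - [0,0,-0.65,0,0,0,0.4]
    - [0,0,-1,0,0,0,0.4]
    - [0,0,-1,0,0,0,0.4]
    - [0,0,-1,0,0,0,0.4]

```text
t: 46.75
eef_pos: [508.5, 71.5, 200.9]
eef_rot: [0.671, 0.742, -0.001, -0.001]
ft_force: [-0.6, 0.0, -2.8]
gripper_width: 60.7
finger_force: 67.4
```

Emit:
drive_tool:
  commands:
    - [0,0,-0.3,0,0,0,0.4]
    - [0,0,-0.5,0,0,0,0.4]
    - [0,0,-0.65,0,0,0,0.4]
    - [0,0,-0.7,0,0,0,0.4]
    - [0,0,-0.72,0,0,0,0.4]
    - [0,0,-0.73,0,0,0,0.4]
    - [0,0,-0.735,0,0,0,0.4]
    - [0,0,-0.74,0,0,0,0.4]

```text
t: 47.55
eef_pos: [509.4, 72.2, 142.6]
eef_rot: [0.67, 0.742, 0.0, 0.0]
ft_force: [-1.1, -0.0, -2.6]
gripper_width: 61.1
finger_force: 67.6
```

Emit:
drive_tool:
  commands:
    - [0,-0.005,-0.012,0,0,0,0.4]
    - [0,-0.005,-0.016,0,0,0,0.4]
    - [0,-0.005,-0.016,0,0,0,0.4]

```text
t: 47.85
eef_pos: [509.4, 72.0, 142.0]
eef_rot: [0.67, 0.742, 0.0, 0.0]
ft_force: [-2.3, 1.7, 5.1]
gripper_width: 60.8
finger_force: 68.6
```

Emit:
drive_tool:
  commands:
    - [0,0,0,0,0,0,1]
    - [0,0,0,0,0,0,1]
    - [0,0,0,0,0,0,1]
    - [0,0,0,0,0,0,1]
    - [0,0,0,0,0,0,1]
    - [0,0,0.2,0,0,0,1]
    - [0,0,0.6,0,0,0,1]
    - [0,0,1,0,0,0,1]

```text
t: 48.65
eef_pos: [508.1, 71.7, 220.7]
eef_rot: [0.67, 0.742, -0.001, -0.001]
ft_force: [0.9, 0.3, -0.3]
gripper_width: 85.5
finger_force: 0.0
```

Emit:
drive_tool:
  commands:
    - [0,-0.1,0.2,0,0,-0.1,1]
    - [-0.06,-0.5,0.3,0,0,-0.2,1]
    - [-0.155,-0.9,0.3,0,0,-0.356,1]

```text
t: 48.95
eef_pos: [497.9, -0.7, 246.8]
eef_rot: [0.768, 0.641, 0.002, 0.002]
ft_force: [0.2, -0.8, -0.8]
gripper_width: 85.3
finger_force: 0.0
```

Emit:
drive_tool:
  commands:
    - [-0.06,-0.45,0,0,0,-0.18,1]
    - [-0.155,-0.9,0,0,0,-0.356,1]
    - [-0.155,-0.9,0,0,0,-0.356,1]

```text
t: 49.25
eef_pos: [483.4, -75.5, 244.7]
eef_rot: [0.851, 0.526, -0.0, 0.001]
ft_force: [0.3, 1.3, -0.2]
gripper_width: 85.3
finger_force: 0.0
```

Emit:
drive_tool:
  commands:
    - [-0.06,-0.45,0,0,0,-0.18,1]
    - [-0.155,-0.9,0,0,0,-0.356,1]
    - [-0.155,-0.9,0,0,0,-0.356,1]

```text
t: 49.55
eef_pos: [471.4, -146.9, 244.8]
eef_rot: [0.915, 0.403, -0.0, 0.001]
ft_force: [-0.0, 1.0, 0.5]
gripper_width: 85.5
finger_force: 0.0
```

Emit:
drive_tool:
  commands:
    - [-0.06,-0.45,0,0,0,-0.18,1]
    - [-0.155,-0.9,0,0,0,-0.356,1]
    - [-0.155,-0.9,0,0,0,-0.356,1]

```text
t: 49.85
eef_pos: [459.4, -218.5, 244.9]
eef_rot: [0.962, 0.272, 0.0, 0.001]
ft_force: [-0.3, 0.1, -0.8]
gripper_width: 85.7
finger_force: 0.0
```

Emit:
drive_tool:
  commands:
    - [-0.06,-0.45,0,0,0,-0.18,1]
    - [-0.155,-0.9,0,0,0,-0.356,1]
    - [-0.155,-0.9,0,0,0,-0.356,1]

```text
t: 50.15
eef_pos: [447.2, -290.3, 245.0]
eef_rot: [0.991, 0.136, 0.0, 0.001]
ft_force: [0.3, 0.6, -0.3]
gripper_width: 85.7
finger_force: 0.0
```

Emit:
drive_tool:
  commands:
    - [-0.06,-0.45,0,0,0,-0.18,1]
    - [-0.155,-0.9,0,0,0,-0.356,1]
    - [-0.155,-0.9,0,0,0,-0.356,1]
    - [-0.155,-0.9,0,0,0,-0.356,1]
    - [-0.155,-0.9,0,0,0,-0.356,1]

```text
t: 50.65
eef_pos: [434.8, -358.3, 244.2]
eef_rot: [1.0, -0.001, -0.0, -0.001]
ft_force: [-0.1, 0.1, -0.7]
gripper_width: 85.4
finger_force: 0.0
```

```bash
python3 - <<'E'
from station import *
from h import *
w=read_camera('wrist');s=sense();print(s['eef_pos'],s['eef_rot'],s['t'],w['eye'],s['joint_pos'])
print('can',circ(w,133,(434.5,-360),30,11,18))
E
```

```text
[ 434.83550252 -358.3386287   244.30139407] [ 9.99999048e-01 -1.11373521e-03 -3.05498117e-04 -7.54743723e-04] 50.7 [ 509.93496253 -359.41863134  314.13848359] [-7.66819400e-01  2.56423742e-01  1.83022086e+00  7.63525993e-04
  1.05643478e+00  8.05828265e-01]
can [(434.5, -360.4, 16.1)]
```

Emit:
drive_tool:
  commands:
    - [0,-0.02,-0.3,0,0,0,1]
    - [0,-0.02,-0.6,0,0,0,1]
    - [0,-0.02,-0.8,0,0,0,1]
    - [0,-0.02,-0.8,0,0,0,1]

```text
t: 51.1
eef_pos: [433.3, -359.0, 177.9]
eef_rot: [1.0, -0.001, -0.002, -0.002]
ft_force: [-0.9, 0.6, -0.3]
gripper_width: 85.6
finger_force: 0.0
```

Emit:
drive_tool:
  commands:
    - [0,0,-0.4,0,0,0,1]
    - [0,0,-0.46,0,0,0,1]
    - [0,0,-0.46,0,0,0,0.3]
    - [0,0,-0.46,0,0,0,0.3]
    - [0,0,-0.46,0,0,0,0.3]
    - [0,0,-0.46,0,0,0,0.3]
    - [0,0,-0.46,0,0,0,0.3]
    - [0,0,-0.46,0,0,0,0.3]
    - [0,0,-0.46,0,0,0,0.3]

```text
t: 52.0
eef_pos: [435.3, -362.1, 145.7]
eef_rot: [1.0, -0.003, 0.001, 0.0]
ft_force: [-0.5, 3.0, 6.2]
gripper_width: 51.1
finger_force: 62.2
```

Emit:
drive_tool:
  commands:
    - [0,0,0.3,0,0,0,0.3]
    - [0,0,0.6,0,0,0,0.3]
    - [0,0,1,0,0,0,0.3]

```text
t: 52.3
eef_pos: [433.4, -361.2, 223.3]
eef_rot: [1.0, -0.003, -0.001, -0.001]
ft_force: [0.6, -0.9, -1.4]
gripper_width: 50.7
finger_force: 62.7
```

Emit:
drive_tool:
  commands:
    - [0,0,0.4,0,0,0,0.3]
    - [0,0,0.75,0,0,0,0.3]
    - [0,0,0.75,0,0,0,0.3]

```text
t: 52.6
eef_pos: [436.4, -364.1, 289.1]
eef_rot: [1.0, -0.003, 0.004, 0.004]
ft_force: [0.4, -1.4, -1.4]
gripper_width: 50.9
finger_force: 62.8
```

Emit:
drive_tool:
  commands:
    - [0,0.2,0,0,0,0,0.3]
    - [0,0.5,0,0,0,0,0.3]
    - [0.017,0.89,0,0,0,0,0.3]

```text
t: 52.9
eef_pos: [434.4, -289.1, 281.4]
eef_rot: [1.0, -0.004, -0.002, -0.001]
ft_force: [-0.0, -0.5, -0.3]
gripper_width: 50.8
finger_force: 62.9
```

Emit:
drive_tool:
  commands:
    - [0,0.3,0,0,0,0,0.3]
    - [0,0.6,0,0,0,0,0.3]
    - [0.017,0.89,0,0,0,0,0.3]

```text
t: 53.2
eef_pos: [435.4, -216.8, 281.1]
eef_rot: [1.0, -0.003, -0.002, -0.001]
ft_force: [0.2, 1.2, -2.2]
gripper_width: 50.8
finger_force: 62.9
```

Emit:
drive_tool:
  commands:
    - [0,0.3,0,0,0,0,0.3]
    - [0,0.6,0,0,0,0,0.3]
    - [0.017,0.89,0,0,0,0,0.3]

```text
t: 53.5
eef_pos: [436.5, -145.9, 281.2]
eef_rot: [1.0, -0.003, -0.002, -0.001]
ft_force: [-0.1, -0.1, -2.0]
gripper_width: 51.0
finger_force: 62.9
```

Emit:
drive_tool:
  commands:
    - [0,0.3,0,0,0,0,0.3]
    - [0,0.6,0,0,0,0,0.3]
    - [0.017,0.89,0,0,0,0,0.3]

```text
t: 53.8
eef_pos: [437.7, -75.0, 281.3]
eef_rot: [1.0, -0.003, -0.002, -0.001]
ft_force: [0.6, 0.6, -2.2]
gripper_width: 51.1
finger_force: 62.9
```

Emit:
drive_tool:
  commands:
    - [0,0.3,0,0,0,0,0.3]
    - [0,0.55,0,0,0,0,0.3]
    - [0.017,0.75,0,0,0,0,0.3]
    - [0.017,0.89,0,0,0,0,0.3]
    - [0.017,0.89,0,0,0,0,0.3]
    - [0.017,0.89,0,0,0,0,0.3]

```text
t: 54.4
eef_pos: [440.6, -5.8, 283.0]
eef_rot: [1.0, -0.002, -0.001, 0.0]
ft_force: [-0.1, 0.3, -2.3]
gripper_width: 50.9
finger_force: 62.9
```

Emit:
drive_tool:
  commands:
    - [0,0,-0.3,0,0,0,0.3]
    - [0,0,-0.65,0,0,0,0.3]
    - [0,0,-1,0,0,0,0.3]
    - [0,0,-1,0,0,0,0.3]
    - [0,0,-1,0,0,0,0.3]

```text
t: 54.9
eef_pos: [441.0, -6.4, 203.7]
eef_rot: [1.0, -0.003, -0.001, 0.0]
ft_force: [0.3, 0.4, -1.6]
gripper_width: 51.3
finger_force: 63.0
```

Emit:
drive_tool:
  commands:
    - [0.002,0.015,-0.3,0,0,0,0.3]
    - [0.002,0.015,-0.5,0,0,0,0.3]
    - [0.002,0.015,-0.65,0,0,0,0.3]
    - [0.002,0.015,-0.7,0,0,0,0.3]
    - [0.002,0.015,-0.72,0,0,0,0.3]
    - [0.002,0.015,-0.73,0,0,0,0.3]
    - [0.002,0.015,-0.735,0,0,0,0.3]
    - [0.002,0.015,-0.74,0,0,0,0.3]

```text
t: 55.7
eef_pos: [441.9, -4.7, 145.3]
eef_rot: [1.0, -0.003, 0.001, 0.0]
ft_force: [-0.2, -0.4, -2.5]
gripper_width: 51.0
finger_force: 63.2
```

Emit:
drive_tool:
  commands:
    - [0,0,-0.012,0,0,0,0.3]
    - [0,0,-0.015,0,0,0,0.3]
    - [0,0,-0.015,0,0,0,0.3]

```text
t: 56.0
eef_pos: [442.2, -4.7, 144.7]
eef_rot: [1.0, -0.003, 0.001, 0.0]
ft_force: [-0.5, 1.0, 5.1]
gripper_width: 50.7
finger_force: 63.7
```

Emit:
drive_tool:
  commands:
    - [0,0,0,0,0,0,1]
    - [0,0,0,0,0,0,1]
    - [0,0,0,0,0,0,1]
    - [0,0,0,0,0,0,1]
    - [0,0,0,0,0,0,1]
    - [0,0,0.2,0,0,0,1]
    - [0,0,0.6,0,0,0,1]
    - [0,0,1,0,0,0,1]

```text
t: 56.8
eef_pos: [440.6, -4.6, 223.6]
eef_rot: [1.0, -0.003, -0.001, -0.0]
ft_force: [1.0, 0.2, -0.3]
gripper_width: 86.0
finger_force: 0.0
```

Emit:
drive_tool:
  commands:
    - [0,0,0.5,0,0,0,1]
    - [-0.1,0,1,0,0,0,1]
    - [-0.1,0,1,0,0,0,1]
    - [-0.1,0,1,0,0,0,1]
    - [-0.1,0,1,0,0,0,1]

```text
t: 57.3
eef_pos: [432.6, -4.6, 302.1]
eef_rot: [1.0, -0.003, -0.001, -0.0]
ft_force: [-1.1, -0.8, -0.4]
gripper_width: 85.3
finger_force: 0.0
```

```bash
python3 - <<'E'
from station import *
from h import *
w=read_camera('wrist');s=sense();print(s['eef_pos'],s['t'],w['eye'])
print('tin',circ(w,99,(511,-73),45,18,36))
print('can',circ(w,132,(441,-4),30,12,20),circ(w,103,(441,-4),40,22,30))
print('bot',circ(w,130,(509,70),30,11,18))
c=max(cv2.findContours(regions_of('bottle',w)[0]['pixels'].astype('uint8'),0,1)[0],key=len)[:,0]
print(cv2.minAreaRect(np.array([onz(w,u,v,100,True) for u,v in c],'float32')))
t=read_camera('top')
o=cv2.imread('pics/top0.png')[140:310,90:480];n=t['frame'][140:310,90:480]
cv2.imwrite('pics/r8.png',np.hstack([cv2.resize(n,None,fx=1.2,fy=1.2),w['frame'][100:304,130:440]]))
E
```

```text
[432.38067412  -4.56700656 301.71485622] 57.35 [507.79949252  -5.81486162 371.95450378]
tin [(512.9, -72.6, 31.8), (512.9, -72.6, 27.3), (512.9, -72.6, 21.9)]
can [(442.1, -2.9, 16.1)] [(441.1, -1.5, 26.2)]
bot [(508.2, 66.2, 13.2)]
((509.4126892089844, 66.06388854980469), (61.12367630004883, 59.18647766113281), 5.944403648376465)
```

View pics/r8.png

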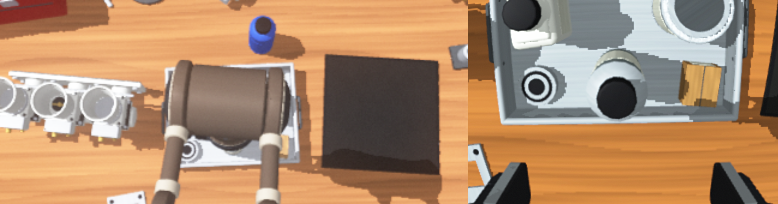

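Emit:
drive_tool:
  commands:
    - [0,-0.5,0,0,0,0,1]
    - [0,-0.99,0,0,0,0,1]
    - [0,-0.99,0,0,0,0,1]

```text
t: 57.75
eef_pos: [433.3, -87.0, 302.5]
eef_rot: [1.0, -0.005, -0.001, 0.001]
ft_force: [0.1, 0.5, -1.3]
gripper_width: 85.5
finger_force: 0.0
```

Emit:
drive_tool:
  commands:
    - [0,-0.5,0,0,0,0,1]
    - [0,-0.99,0,0,0,0,1]
    - [0,-0.99,0,0,0,0,1]

```text
t: 58.05
eef_pos: [433.5, -165.9, 302.8]
eef_rot: [1.0, -0.005, -0.0, 0.001]
ft_force: [0.1, -0.1, 0.4]
gripper_width: 85.3
finger_force: 0.0
```

Emit:
drive_tool:
  commands:
    - [0,-0.5,0,0,0,0,1]
    - [0,-0.99,0,0,0,0,1]
    - [0,-0.99,0,0,0,0,1]

```text
t: 58.35
eef_pos: [433.7, -244.7, 302.9]
eef_rot: [1.0, -0.004, -0.0, 0.0]
ft_force: [0.2, 0.2, 1.0]
gripper_width: 85.5
finger_force: 0.0
```

Emit:
drive_tool:
  commands:
    - [0,-0.5,0,0,0,0,1]
    - [0,-0.99,0,0,0,0,1]
    - [0,-0.99,0,0,0,0,1]

```text
t: 58.65
eef_pos: [433.8, -323.5, 302.9]
eef_rot: [1.0, -0.004, -0.0, 0.0]
ft_force: [0.6, 0.8, -0.2]
gripper_width: 85.4
finger_force: 0.0
```

```bash
python3 - <<'E'
from station import *
from h import *
for n,win in [('top',lambda p:p),('scene',lambda p:p)]:
    p=read_camera(n);a=cv2.imread(f'pics/{n}0.png');cv2.imwrite(f'pics/{n}1.png',p['frame'])
    A=cv2.cvtColor(a,6).astype('float32');B=cv2.cvtColor(p['frame'],6).astype('float32')
    for k,X,h in [('bottle',(508,71,115),15),('can',(441,-5,115),15),('tin',(511,-73,97),17),('plug',(0,0,0),0)]:
        if not h: continue
        c=px(p,X)[0].round().astype(int)
        T=A[c[1]-h:c[1]+h,c[0]-h:c[0]+h];S=B[c[1]-h-10:c[1]+h+10,c[0]-h-10:c[0]+h+10]
        u=8;T=cv2.resize(T,None,fx=u,fy=u,interpolation=2);S=cv2.resize(S,None,fx=u,fy=u,interpolation=2)
        r=cv2.matchTemplate(S,T,cv2.TM_CCOEFF_NORMED);_,m,_,l=cv2.minMaxLoc(r);d=np.array(l)/u-10
        print(n,k,round(m,2),'px',d,'mm',(onz(p,*(c+d),X[2])-onz(p,*c,X[2])).round(1))
a=cv2.imread('pics/top0.png')[170:300,215:345];b=cv2.imread('pics/top1.png')[170:300,215:345]
cv2.imwrite('pics/r9.png',cv2.resize(np.hstack([a,b]),None,fx=3,fy=3,interpolation=2))
E
```

```text
top bottle 1.0 px [0. 0.] mm [0. 0.]
top can 0.91 px [-0.75  0.  ] mm [0.  1.7]
top tin 0.9 px [-0.5   -0.625] mm [1.5 1.1]
scene bottle 1.0 px [0. 0.] mm [0. 0.]
scene can 0.99 px [ 0.5   -0.375] mm [-0.1  1.8]
scene tin 0.78 px [0.5 0. ] mm [0.8 1. ]
```

View pics/r9.png

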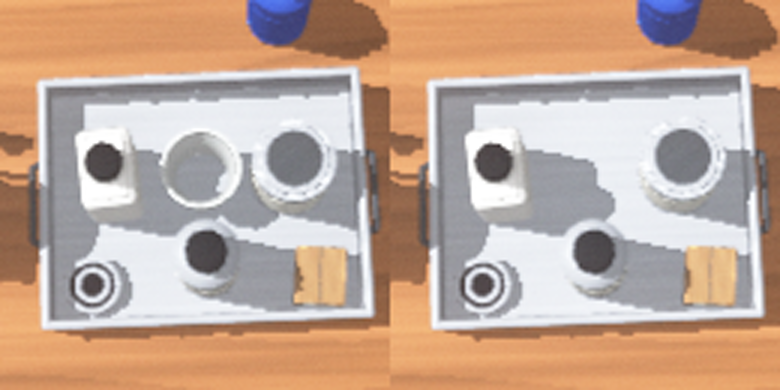

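The before and after top views match: bottle shift 0 mm, can about 1.8 mm, tin about 1.5 mm. The plug box and bearing haven't moved. Handing in.

```bash
python3 - <<'E'
from station import *
print(finish_job())
E
```

```text
the job is handed in; nothing more can be done
None
```

The job is done and handed in at about 59 s: the trumpet sits fully down on the bare carburettor, mouth up, and the bottle, can and tin are back in the tray within about 2 mm of where they stood, with the plug box and bearing where they were.

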